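# Load the warming mat with freshly painted tiles

### The job

Clear the wooden paperweight off the red-brown warming mat and lay it centred along its blue rest plate; then slide the spatula under each freshly painted tile's carrier and lift every tile over to the mat, each lying flat and centred in its own marked field. The paint is wet: never touch a tile or its carrier with the gripper or arm, never tip one over, and leave the jar, dish and bottle alone. Once all tiles are on the mat, push the red slide switch fully to its end stop at the green mark, and finish with the spatula laid back centred along its cork pad and everything else still in its place.

Things in the scene. Friction and masses are not known exactly. Their poses are not given: they have to be found in the camera images.
- tile0: Painted white tile fixed on a footed plywood carrier, 0.10-0.20 kg; may be absent (None). 86 mm (x) x 90 mm (y) x 21 mm high. Feet 12 mm high, 13 mm wide run along x under both y edges; between them a tunnel along x, open at both ends, 64 mm wide, 12 mm high. Origin: centre of its underside, at foot level. x: tunnel direction, roughly away from the robot; either end will do.
- tile1: Painted white tile fixed on a footed plywood carrier, 0.10-0.20 kg; may be absent (None). 86 mm (x) x 90 mm (y) x 21 mm high. Feet 12 mm high, 13 mm wide run along x under both y edges; between them a tunnel along x, open at both ends, 64 mm wide, 12 mm high. Origin: centre of its underside, at foot level. x: tunnel direction, roughly away from the robot; either end will do.
- tile2: Painted white tile fixed on a footed plywood carrier, 0.10-0.20 kg; may be absent (None). 86 mm (x) x 90 mm (y) x 21 mm high. Feet 12 mm high, 13 mm wide run along x under both y edges; between them a tunnel along x, open at both ends, 64 mm wide, 12 mm high. Origin: centre of its underside, at foot level. x: tunnel direction, roughly away from the robot; either end will do.
- underlay: Fixed thin white board, 180 x 400 x 2 mm, on which the tiles start about 130 mm apart along its y, x pointing away from the robot. Origin: centre of its underside, on the table.
- mat: Fixed red-brown warming mat, 160 mm (x, away from the robot) x 385 mm (y) x 5 mm thick, with three white-outlined fields, 125 mm apart along y. Origin: centre of its underside, on the table; its top is 5 mm above.
- field0 (a point): Centre of a field outlined in white on the mat's top face (5 mm above the table); the outline is about 126 mm along the mat's x and 113 mm along its y. Axes as the mat. Field 0 lies at mat y = -125 mm.
- field1 (a point): Centre of a field outlined in white on the mat's top face (5 mm above the table); the outline is about 126 mm along the mat's x and 113 mm along its y. Axes as the mat. Field 1 lies at mat y = 0 mm.
- field2 (a point): Centre of a field outlined in white on the mat's top face (5 mm above the table); the outline is about 126 mm along the mat's x and 113 mm along its y. Axes as the mat. Field 2 lies at mat y = 125 mm.
- paperweight: Wooden bar with a brass band, 120 mm (x) x 30 mm (y) x 20 mm high, 0.28 kg; it starts lying on the mat. Origin: centre of its underside, x along its length. Its two ends are alike.
- plate: Fixed flat blue rest plate for the paperweight, 140 mm (x) x 56 mm (y) x 4 mm thick, no rim. Origin: centre of its underside, on the table; its top is 4 mm above.
- spatula: Spatula, 160 mm long, 0.16 kg, stands flat on its blade. Origin: mid-length on its underside; x to the blade tip. Steel blade x 0 to 80 mm, 46 mm wide, 3 mm thick; neck of the same sheet, 26 mm wide, back to x -80. Above the neck, on two 14 mm wide struts (x -14 to -9 and -70 to -65), an orange handle: x -76 to -4, 16 mm wide, 50 to 72 mm above the underside.
- spatula_grip (a point): Centre of the spatula's orange handle: x = -40 mm, 61 mm above the spatula's underside. Axes as the spatula.
- pad: Fixed cork pad, 180 mm (x) x 66 mm (y) x 3 mm thick, on which the spatula lies along x. Origin: centre of its underside, on the table.
- control: Fixed white housing of the slide switch, 46 mm (x) x 135 mm (y) x 14 mm high; the switch slides along its y, from the black mark (y = -59 mm) towards the green mark (y = +59 mm), which is the far end from the robot. Origin: centre of its underside, on the table.
- heat (a joint): Travel of the red slide switch in m: 0 near the robot at the black mark, 0.08 at the end stop by the green mark; grows along +y of the control housing. It needs about 2 N and stays where it is left. It starts between 0 and 0.02.
- heat_top (a point): Centre of the top of the red switch grip, a block 28 mm across (control x), 20 mm along the slide (control y) and 38 mm high; this point is 52.5 mm above the table.
- water_jar: Glass jar with white lid, 64 mm wide, 85 mm high, to be left alone. Origin: centre of its underside.
- ink_dish: White porcelain dish, 90 mm wide, 22 mm high, to be left alone. Origin: centre of its underside.
- ink_bottle: Black ink bottle, 48 mm wide, 70 mm high, to be left alone. Origin: centre of its underside.

How it is judged:
By the outcome, as a careful person would: the job done as asked, in the order asked, and still so for the second after the job is handed in, with the robot touching nothing.
Of tile0, tile1, tile2 only 2 to 3 are there at a start; the rules pass over those that are not, and their reading is None.
At some moment in a run one of tile0, tile1, tile2, paperweight, spatula may be knocked a few centimetres aside while the robot is not near it.
It also fails if it takes over 210 s, if anything falls off the work surface, if the arm or the gripper's body presses on something with over 40 N, if the wrist force passes 120 N, or if a joint passes its speed limit or range.

### The arm

A 6-joint arm with a two-finger parallel gripper is mounted at the origin on the work surface. World frame = base frame: x ahead of the robot, y to its left, z up, the work surface at z = 0. Lengths are in mm, angles in rad, forces in N, time in s.
With the tool pointing down it reaches from about 350 to 775 mm from the base axis. Payload 7.3 kg.
Tool frame: the origin (TCP) lies at the very end of the fingers, on their centre line; the grasp point (between the pads) lies 19 mm behind it; z points along the fingers, y is the line along which they close (so a half turn about z gives the same grasp; the last joint's range is limited). The gripper opens to 92 mm and grips with 3 to 60 N. Pads are 19 mm wide; open, the fingers measure 130 mm over their backs; the gripper's body (75 mm by 190 mm) begins 47 mm behind the grasp point.
Start: joints at [1.001, 0.342, 1.524, -0, 1.275, -0.146], TCP at [215.884, 478.583, 197.941] pointing down, gripper open.
Joint ranges: [-2.53, 2.53], [-0.77, 2.02], [0.04, 2.7], [-1, 4.14], [0.28, 2.66], [-3.11, 3.11]. Speed limits (rad/s): [2.57, 2.57, 3.14, 3.14, 3.14, 3.14].

### API

Orientations are given as [roll, pitch, yaw] about the fixed x, y, z axes, in that order (R = Rz(yaw) Ry(pitch) Rx(roll)).
In Python, from plant import get_obs, optics, ticket, finder gives the robot as it stands.
- The arm moves only by the tool send_rows, never from a script. Its arguments are lists of equal length, an entry for each row: "offset": the shift along the tool's x, y, z scaled (see below), a list of three; "delta_rot": the turn, a rotation vector about the tool's x, y, z scaled (see below), a list of three. In form: {"offset": [[dx, dy, dz], ...], "delta_rot": [[rx, ry, rz], ...]}. A call has 1 to 8 rows; each row is the pose to reach, as a shift and turn from the pose commanded when the call began, along the tool's axes at that moment, turning the shorter way round; what a row does not reach only later rows make up. The controller multiplies each number of a shift by 120 mm and each number of a turn by 360 degrees. A row lasts 1/8 s, in which the tool goes at most 62.5 mm and 10.7 degrees, less where a joint would pass 70% of its speed; a pose out of reach is approached as far as the arm can. A call with a number of a shift or a turn outside -1 to 1 is refused whole. A call with a gripper value outside its range is refused whole. "grip" is the opening, from 0 (shut) to 1 (fully open), set as the call begins (left out, the last holds). The fingers move at their own pace and stop on an object; the grip force is fixed at half the most. Time passes only in rows, so rows that repeat a pose let the fingers close. It gives the time, the measured TCP pose, the force, the opening and the grip force at its end, in the units of the state.
- get_obs(): the state, without advancing time (a new reading comes with each control period).
- optics.capture(name): name is "scene" or "side" or "wrist"; returns the picture (480x640x3 uint8, red, green, blue); there is no depth.
- optics.get_calibration(name): a dict with "fx", "fy", "cx", "cy" (pixels), "k1" (the pictures are not rectified: a ray, as slopes to the right and down, at radius r is drawn at 1 + k1 r^2 times it, then the intrinsics apply), "world_from_camera" (4x4, takes a point from camera to world coordinates). Camera axes: x right, y down, z forward; pixel columns grow to the right and rows downward; lengths in mm; the calibration is good to about 2 mm. A picture is of the moment at which its call begins: read the wrist's pose just before it. get_calibration takes no time and is no camera call; for the wrist camera it gives the pose at the moment of the call.
- ticket.close_job(): hands the job in; it is judged then, once.
Trained networks look in the newest picture that a camera, given by its name, has taken for a name from the list of things; names that differ only in an ending like _2 or _b are one class to them, and where a whole thing is asked for, a point or a joint stands for the part that bears it (a point fixed in the world has none). Each returns a list of dicts, best first, with "confidence" (0 to 1); they miss things now and then, are a little off and sometimes report something else, mostly with a low value. They report only what shows in the picture. A call takes as long as a camera call.
- finder.boxes_of(target, camera): "box" ([left, top, right, bottom] in pixels, round what is visible of it).
- finder.silhouettes(target, camera): "region" (480x640 bool, what is visible of it) and "box" ([left, top, right, bottom] in pixels, round what is visible of it).
- finder.pinpoint(target, camera): "uv" ([column, row] in pixels: a listed point, or the origin of a listed thing).
The state is a dict: "time": time; "joint_positions": joint angles; "dq": joint speeds; "tau": joint torques, N m; "tool_pos": TCP position; "tcp_rot": TCP orientation; "contact_force": force on the tool from outside, world axes, zero at the start; "moment": the same for the moment, N m; "grip_width": finger opening in mm; "finger_force": force on a finger pad.
Only numpy, scipy, OpenCV 4.12 (cv2) and the standard library are available. Lean on these libraries where they do the work, as an engineer would, in place of code of your own. Each camera call takes 0.05 s, during which the arm holds its last target. There are 200 camera calls.

## Working session

There is one attempt and no reset: what is moved stays moved. The work goes in short steps, Python scripts to look and compute and a tool call to move; the robot and the scene stay as the last step left them, time stands still between calls to the robot, and variables do not carry over. Pictures are saved under pics/ and viewed, at most 14 in all, crops included, and the job is handed in when it is done.

Besides the shell and the picture viewer there is one more tool, called as name(argument=value, ...) on one line, values as JSON. send_rows: Moves the arm, as the interface text tells. Its arguments: {"type":"object","properties":{"offset":{"type":"array"},"delta_rot":{"type":"array"},"grip":{"type":"number"}},"required":["offset","delta_rot"]}

```bash
mkdir -p pics; ls; cat > h.py <<'E'
import numpy as np, cv2
from plant import get_obs, optics, ticket, finder
from scipy.spatial.transform import Rotation as R
def ray(cal,uv):
    x=(uv[0]-cal['cx'])/cal['fx'];y=(uv[1]-cal['cy'])/cal['fy'];k=cal['k1']
    a,b=x,y
    for _ in range(20):
        s=1+k*(a*a+b*b);a,b=x/s,y/s
    T=np.array(cal['world_from_camera']);return T[:3,3],T[:3,:3]@np.array([a,b,1])
def onz(cal,uv,z):
    o,d=ray(cal,uv);return o+d*(z-o[2])/d[2]
def proj(cal,p):
    T=np.array(cal['world_from_camera']);q=T[:3,:3].T@(np.array(p)-T[:3,3])
    a,b=q[0]/q[2],q[1]/q[2];s=1+cal['k1']*(a*a+b*b)
    return np.array([cal['fx']*a*s+cal['cx'],cal['fy']*b*s+cal['cy']])
def snap(c,name=None):
    cal=optics.get_calibration(c);im=optics.capture(c)
    if name: cv2.imwrite(f'pics/{name}.png',im[:,:,::-1])
    return cal,im
E
python3 - <<'E'
from h import *
o=get_obs();print({k:np.round(v,3) for k,v in o.items()})
for c in['scene','side','wrist']:
    cal,im=snap(c,c+'0');print(c,cal['fx'],cal['k1'],np.round(cal['world_from_camera'],3).tolist())
E
```

```text
pics
{'time': np.float64(0.0), 'joint_positions': array([ 1.001,  0.343,  1.525, -0.   ,  1.275, -0.146]), 'dq': array([-0.001, -0.   , -0.001, -0.001, -0.001, -0.   ]), 'tau': array([ 2.0000e-03, -4.3123e+01, -2.4422e+01,  7.2000e-02,  5.6000e-02,
       -0.0000e+00]), 'tool_pos': array([215.626, 478.176, 197.246]), 'tcp_rot': array([-3.14 , -0.   ,  2.718]), 'contact_force': array([0.198, 0.634, 0.406]), 'moment': array([-0.038, -0.015, -0.018]), 'finger_force': np.float64(0.0), 'grip_width': np.float64(91.584)}
scene 575.1759223559786 -0.1766885254156552 [[0.269, 0.749, -0.606, 1442.392], [0.963, -0.202, 0.178, -230.71], [0.011, -0.632, -0.775, 1091.408], [0.0, 0.0, 0.0, 1.0]]
side 502.8637732320631 -0.1322176982195431 [[-0.993, -0.075, 0.091, 527.589], [-0.116, 0.483, -0.868, 970.305], [0.021, -0.872, -0.489, 601.585], [0.0, 0.0, 0.0, 1.0]]
wrist 344.9903724474395 -0.04369658844692206 [[0.41, 0.882, 0.232, 154.231], [0.912, -0.397, -0.105, 506.26], [-0.001, 0.254, -0.967, 384.523], [0.0, 0.0, 0.0, 1.0]]
```

View pics/scene0.png

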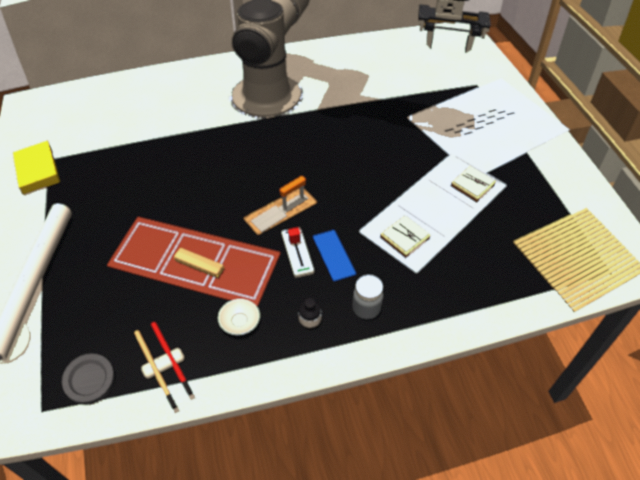

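View pics/side0.png

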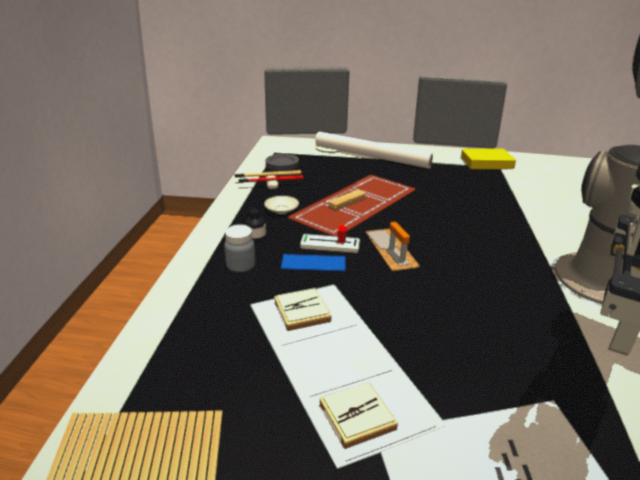

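```bash
python3 - <<'E'
from h import *
Z=dict(tile0=0,mat=0,underlay=0,paperweight=5,plate=0,spatula=3,spatula_grip=64,pad=0,control=0,heat_top=52.5,field0=5,field1=5,field2=5,water_jar=0,ink_dish=0,ink_bottle=0)
Z['tile0']=2
for c in['scene','side']:
    cal,im=snap(c)
    for n,z in Z.items():
        print(c,n,[(round(d['confidence'],2),np.round(d['uv']).astype(int).tolist(),np.round(onz(cal,d['uv'],z)[:2],1).tolist()) for d in finder.pinpoint(n,c)[:4]])
E
```

```text
scene tile0 [(0.81, [473, 188], [538.0, 452.1]), (0.57, [407, 238], [652.2, 217.2])]
scene mat [(0.69, [193, 260], [581.4, -297.9]), (0.62, [201, 265], [602.1, -280.8])]
scene underlay [(0.92, [434, 211], [585.7, 318.0])]
scene paperweight [(0.68, [201, 263], [599.5, -280.1])]
scene plate [(0.97, [336, 255], [655.2, 35.6])]
scene spatula [(0.64, [336, 256], [659.6, 32.8]), (0.55, [280, 208], [477.5, -61.5])]
scene spatula_grip [(0.93, [290, 186], [466.3, -29.2])]
scene pad [(0.97, [278, 208], [475.6, -64.9]), (0.59, [407, 239], [655.6, 216.7])]
scene control [(0.9, [298, 248], [613.6, -46.5]), (0.3, [404, 240], [654.2, 208.8])]
scene heat_top [(0.66, [294, 232], [602.5, -53.2])]
scene field0 [(0.91, [194, 259], [583.6, -295.0]), (0.74, [241, 271], [648.1, -192.9]), (0.72, [241, 324], [786.5, -220.0]), (0.68, [146, 246], [512.6, -405.5])]
scene field1 [(0.91, [194, 259], [583.6, -295.0]), (0.74, [241, 271], [648.1, -192.9]), (0.72, [241, 324], [786.5, -220.0]), (0.68, [146, 246], [512.6, -405.5])]
scene field2 [(0.91, [194, 259], [583.6, -295.0]), (0.74, [241, 271], [648.1, -192.9]), 
[... 849 characters left out ...]
 [(0.63, [392, 246], [475.6, -74.5])]
side control [(0.89, [331, 246], [619.5, -50.2])]
side heat_top [(0.54, [341, 226], [598.7, -56.1])]
side field0 [(0.95, [327, 215], [645.3, -202.1]), (0.8, [356, 200], [574.9, -307.8]), (0.61, [383, 189], [502.7, -394.0])]
side field1 [(0.95, [327, 215], [645.3, -202.1]), (0.8, [356, 200], [574.9, -307.8]), (0.61, [383, 189], [502.7, -394.0])]
side field2 [(0.95, [327, 215], [645.3, -202.1]), (0.8, [356, 200], [574.9, -307.8]), (0.61, [383, 189], [502.7, -394.0])]
side water_jar [(0.76, [239, 263], [813.7, 53.0])]
side ink_dish [(0.74, [281, 208], [775.7, -232.8])]
side ink_bottle [(0.59, [252, 233], [817.9, -84.2]), (0.29, [382, 188], [503.2, -413.4])]
```

The scene picture shows two tiles: one at (407,238) and one at (473,188). The mat is at (193,260) with the paperweight at (200,263), the spatula on its pad at (280,208), the switch at (297,250) and the plate at (335,255). The side view agrees with this. Next I'll measure orientations.

```bash
cat >> h.py <<'E'
def rect(cal,mask,z):
    m=mask.astype(np.uint8);n,l,s,_=cv2.connectedComponentsWithStats(m)
    if n<2: return None
    m=(l==1+np.argmax(s[1:,4])).astype(np.uint8)
    c=max(cv2.findContours(m,cv2.RETR_EXTERNAL,cv2.CHAIN_APPROX_NONE)[0],key=len)[:,0]
    P=np.array([onz(cal,p,z)[:2] for p in c],np.float32)
    (cx,cy),(w,h),a=cv2.minAreaRect(P)
    if w<h: w,h,a=h,w,a+90
    return [round(float(v),1) for v in (cx,cy,w,h,(a+90)%180-90)]   # a: long-axis angle deg
def look(c,names,name=None,n=1,bx=True):
    cal,im=snap(c,name)
    for k,z in names.items():
        for d in finder.silhouettes(k,c)[:n]: print(c,k,round(d['confidence'],2),np.round(d['box']).tolist(),rect(cal,d['region'],z))
    return cal,im
def pts(c,names,cal,n=3):
    for k,z in names.items():
        print(c,k,[(round(d['confidence'],2),np.round(d['uv'],1).tolist(),np.round(onz(cal,d['uv'],z)[:2],1).tolist()) for d in finder.pinpoint(k,c)[:n]])
def plan(p,yaw,p0=None,yaw0=None,tilt=None):
    """legs of calls from commanded pose p0,yaw0 (down) to p,yaw: prints offset and rot z numbers"""
    o=get_obs();p0=o['tool_pos'] if p0 is None else np.array(p0,float);yaw0=o['tcp_rot'][2] if yaw0 is None else yaw0
    d=np.array(p,float)-p0;c,s=np.cos(yaw0),np.sin(yaw0)
    t=np.array([c*d[0]+s*d[1],s*d[0]-c*d[1],-d[2]])/120
    dy=(yaw-yaw0+np.pi)%(2*np.pi)-np.pi
    print('off',np.round(t,3).tolist(),'rotz',round(-dy/2/np.pi,4),'rows>=',int(np.ceil(max(np.linalg.norm(d)/62.5,abs(np.degrees(dy))/10.7))),'q6',round(float(np.arctan2(p[1],p[0])+np.pi/2-yaw),2))
E
python3 - <<'E'
from h import *
o={'mat':5,'paperweight':25,'plate':4,'pad':3,'underlay':2,'control':14,'tile0':23}
for c in('scene','side'): look(c,o,n=2)
E
```

```text
scene mat 0.59 [106.0, 218.0, 278.0, 308.0] [583.8, -299.1, 383.2, 160.8, 57.9]
scene paperweight 0.56 [174.0, 248.0, 222.0, 275.0] [611.4, -286.0, 126.8, 41.6, 49.3]
scene plate 0.96 [313.0, 233.0, 357.0, 277.0] [656.2, 27.6, 141.0, 57.8, 5.6]
scene plate 0.24 [450.0, 168.0, 497.0, 203.0] [521.3, 457.2, 109.9, 92.6, -58.4]
scene pad 0.62 [247.0, 191.0, 316.0, 236.0] [481.3, -107.5, 125.6, 56.8, -43.5]
scene underlay 0.9 [359.0, 155.0, 504.0, 270.0] [577.4, 326.3, 402.7, 183.2, -59.2]
scene tile0 0.89 [453.0, 167.0, 498.0, 202.0] [539.2, 444.9, 110.3, 92.2, -58.4]
scene tile0 0.82 [383.0, 216.0, 428.0, 258.0] [660.9, 205.6, 102.2, 92.3, -62.6]
side mat 0.79 [291.0, 178.0, 413.0, 237.0] [575.5, -293.6, 396.4, 166.6, 57.6]
side paperweight 0.83 [328.0, 191.0, 367.0, 212.0] [599.9, -264.1, 142.3, 56.7, 50.9]
side plate 0.96 [278.0, 255.0, 346.0, 274.0] [651.0, 32.9, 138.7, 59.9, 5.0]
side pad 0.81 [375.0, 226.0, 418.0, 272.0] [466.2, -28.3, 110.5, 65.3, -67.2]
side underlay 0.74 [248.0, 283.0, 445.0, 471.0] [572.1, 326.0, 402.5, 182.0, -59.7]
side control 0.95 [301.0, 228.0, 359.0, 252.0] [625.3, -66.0, 131.8, 116.5, 3.5]
side control 0.27 [291.0, 176.0, 412.0, 239.0] [576.0, -273.8, 390.5, 167.1, 57.7]
side tile0 0.75 [320.0, 383.0, 401.0, 452.0] [526.3, 461.9, 102.4, 92.0, -60.4]
side tile0 0.74 [279.0, 289.0, 330.0, 327.0] [646.3, 223.5, 111.3, 90.3, -63.2]
```

```bash
python3 - <<'E'
from h import *
D=np.radians
P=[(215.9,478.6,198),(260,380,240),(320,300,260)];Y=[2.718,2.718-D(53),2.718-D(106)]
Y[0]=2.718
for i in range(2): plan(P[i+1],Y[i+1],P[i],Y[i])
plan((570,-270,260),Y[2],P[2],Y[2]); print(np.degrees(Y))
E
```

```text
off [-0.673, -0.598, -0.35] rotz 0.1472 rows>= 5 q6 0.75
off [-0.76, 0.341, -0.167] rotz 0.1472 rows>= 5 q6 1.46
off [-2.278, 4.66, -0.0] rotz -0.0 rows>= 10 q6 0.26
[155.72992872 102.72992872  49.72992872]
```

send_rows(offset=[[-0.673,-0.598,-0.35],[-0.673,-0.598,-0.35],[-0.673,-0.598,-0.35],[-0.673,-0.598,-0.35],[-0.673,-0.598,-0.35]], delta_rot=[[0,0,0.1472],[0,0,0.1472],[0,0,0.1472],[0,0,0.1472],[0,0,0.1472]])

```text
time: 3.28
tool_pos: [260.1, 379.8, 240.1]
tcp_rot: [3.141, -0.0, 1.787]
contact_force: [0.0, -1.0, 0.9]
grip_width: 91.7
finger_force: 0.0
```

send_rows(offset=[[-0.76,0.341,-0.167],[-0.76,0.341,-0.167],[-0.76,0.341,-0.167],[-0.76,0.341,-0.167],[-0.76,0.341,-0.167]], delta_rot=[[0,0,0.1472],[0,0,0.1472],[0,0,0.1472],[0,0,0.1472],[0,0,0.1472]])

```text
time: 3.9
tool_pos: [320.1, 299.8, 260.0]
tcp_rot: [-3.142, -0.0, 0.862]
contact_force: [0.1, -0.2, -0.6]
grip_width: 91.8
finger_force: 0.0
```

send_rows(offset=[[-0.456,0.932,0],[-0.456,0.932,0]], delta_rot=[[0,0,0],[0,0,0]])

```text
time: 4.15
tool_pos: [370.2, 185.2, 260.0]
tcp_rot: [3.141, -0.0, 0.871]
contact_force: [0.3, 0.3, 0.1]
grip_width: 91.7
finger_force: 0.0
```

send_rows(offset=[[-0.456,0.932,0],[-0.456,0.932,0]], delta_rot=[[0,0,0],[0,0,0]])

```text
time: 4.4
tool_pos: [420.5, 70.1, 260.3]
tcp_rot: [3.141, -0.001, 0.868]
contact_force: [0.7, 1.0, 0.4]
grip_width: 92.2
finger_force: 0.0
```

send_rows(offset=[[-0.456,0.932,0],[-0.456,0.932,0]], delta_rot=[[0,0,0],[0,0,0]])

```text
time: 4.65
tool_pos: [470.5, -44.2, 260.2]
tcp_rot: [3.141, -0.001, 0.868]
contact_force: [0.1, 0.9, 0.5]
grip_width: 91.9
finger_force: 0.0
```

send_rows(offset=[[-0.456,0.932,0],[-0.456,0.932,0]], delta_rot=[[0,0,0],[0,0,0]])

```text
time: 4.9
tool_pos: [520.5, -158.2, 260.1]
tcp_rot: [3.141, -0.0, 0.868]
contact_force: [0.1, 0.8, -0.3]
grip_width: 92.0
finger_force: 0.0
```

send_rows(offset=[[-0.456,0.932,0],[-0.456,0.932,0],[-0.456,0.932,0],[-0.456,0.932,0]], delta_rot=[[0,0,0],[0,0,0],[0,0,0],[0,0,0]])

```text
time: 5.4
tool_pos: [569.6, -270.0, 259.4]
tcp_rot: [-3.14, -0.0, 0.868]
contact_force: [0.4, 0.7, 0.2]
grip_width: 91.6
finger_force: 0.0
```

```bash
python3 - <<'E'
from h import *
o=get_obs();print(o['time'],o['tool_pos'],o['tcp_rot'])
cal,im=look('wrist',{'mat':5,'paperweight':25,'plate':4,'pad':3,'control':14},'wrist1')
pts('wrist',{'mat':0,'paperweight':5,'field0':5,'plate':0,'spatula_grip':64,'heat_top':52.5,'control':0},cal)
E
```

```text
5.4 [ 569.62231864 -270.02368807  259.40529292] [-3.14032336e+00 -2.09477712e-04  8.67615181e-01]
wrist mat 0.96 [254.0, 47.0, 414.0, 353.0] [596.2, -276.1, 328.0, 162.5, 57.8]
wrist paperweight 0.79 [336.0, 148.0, 364.0, 245.0] [604.2, -286.9, 121.3, 32.2, 51.5]
wrist plate 0.88 [165.0, 0.0, 202.0, 22.0] [595.6, 2.8, 46.8, 22.4, -41.6]
wrist pad 0.63 [81.0, 62.0, 236.0, 180.0] [481.2, -64.5, 180.8, 66.4, -68.0]
wrist control 0.93 [184.0, 0.0, 293.0, 84.0] [626.4, -54.5, 134.6, 54.8, 0.0]
wrist mat [(0.59, [341.2, 214.9], [580.6, -301.3])]
wrist paperweight [(0.88, [351.4, 197.8], [605.1, -291.5])]
wrist field0 [(0.93, [341.2, 216.4], [579.7, -301.9]), (0.88, [328.9, 115.3], [647.7, -195.5]), (0.78, [354.2, 301.3], [517.4, -406.5])]
wrist plate [(0.26, [347.6, 198.2], [600.9, -289.6])]
wrist spatula_grip [(0.65, [102.4, 99.3], [471.6, -29.0])]
wrist heat_top [(0.74, [210.0, 36.0], [600.8, -56.6])]
wrist control [(0.72, [237.7, 35.1], [624.5, -56.0]), (0.27, [425.6, 59.2], [778.0, -220.1])]
```

View pics/wrist1.png

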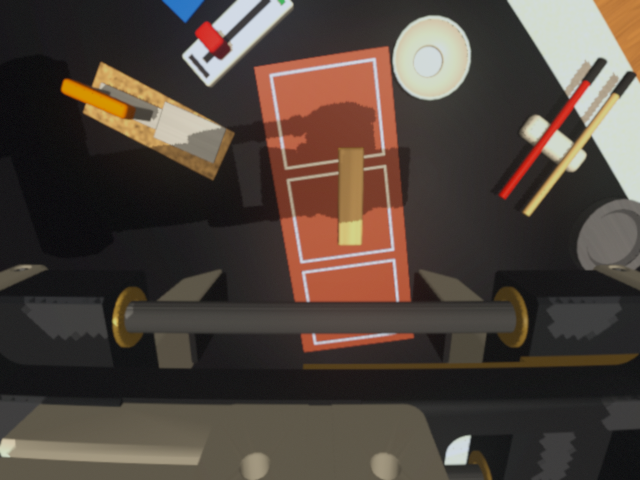

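The wrist view shows the paperweight at pixels (351,197), the mat below it, the spatula on its pad at (160,120) and the red switch at (210,38). All of these agree with the positions computed so far.

```bash
python3 - <<'E'
from h import *
D=np.radians
P=[(570,-270,260),(604.5,-289,145),(604.5,-289,40),(604.5,-289,9)];Y=[2.718-D(106),D(51),D(51),D(51)]
for i in range(3): plan(P[i+1],Y[i+1],P[i],Y[i])
E
```

```text
off [0.065, 0.322, 0.958] rotz -0.0035 rows>= 2 q6 0.23
off [0.0, 0.0, 0.875] rotz -0.0 rows>= 2 q6 0.23
off [0.0, 0.0, 0.258] rotz -0.0 rows>= 1 q6 0.23
```

send_rows(offset=[[0.065,0.322,0.958],[0.065,0.322,0.958],[0.065,0.322,0.958]], delta_rot=[[0,0,-0.0035],[0,0,-0.0035],[0,0,-0.0035]])

```text
time: 6.42
tool_pos: [602.2, -288.0, 139.3]
tcp_rot: [-3.131, 0.001, 0.89]
contact_force: [0.2, 0.5, 1.3]
grip_width: 91.7
finger_force: 0.0
```

send_rows(offset=[[0,0,0.45],[0,0,0.85],[0,0,0.875],[0,0,0.98],[0,0,1.0],[0,0,1.0]], delta_rot=[[0,0,0],[0,0,0],[0,0,0],[0,0,0],[0,0,0],[0,0,0]])

```text
time: 7.18
tool_pos: [605.1, -289.6, 26.5]
tcp_rot: [3.139, -0.0, 0.89]
contact_force: [-0.9, 0.6, 0.7]
grip_width: 91.8
finger_force: 0.0
```

send_rows(offset=[[0,0,0.13],[0,0,0.13],[0,0,0.13]], delta_rot=[[0,0,0],[0,0,0],[0,0,0]])

```text
time: 7.55
tool_pos: [604.3, -289.1, 9.1]
tcp_rot: [-3.141, -0.0, 0.89]
contact_force: [-0.0, 0.3, 0.2]
grip_width: 91.7
finger_force: 0.0
```

send_rows(offset=[[0,0,0],[0,0,0],[0,0,0],[0,0,0],[0,0,0],[0,0,0]], delta_rot=[[0,0,0],[0,0,0],[0,0,0],[0,0,0],[0,0,0],[0,0,0]], grip=0.2)

```text
time: 8.3
tool_pos: [604.4, -289.2, 9.4]
tcp_rot: [3.142, -0.0, 0.89]
contact_force: [0.3, 0.4, -0.5]
grip_width: 36.2
finger_force: 0.0
```

send_rows(offset=[[0,0,0],[0,0,0],[0,0,0]], delta_rot=[[0,0,0],[0,0,0],[0,0,0]], grip=0.1)

```text
time: 8.68
tool_pos: [604.4, -289.2, 9.4]
tcp_rot: [3.142, -0.0, 0.89]
contact_force: [0.1, 0.1, -0.6]
grip_width: 10.2
finger_force: 0.0
```

send_rows(offset=[[0,0,-0.4],[0,0,-0.8],[0,0,-0.8],[0,0,-0.8]], delta_rot=[[0,0,0],[0,0,0],[0,0,0],[0,0,0]])

```text
time: 9.18
tool_pos: [604.0, -289.0, 104.9]
tcp_rot: [-3.141, 0.0, 0.89]
contact_force: [-0.0, -0.5, 0.1]
grip_width: 9.1
finger_force: 0.0
```

```bash
python3 - <<'E'
from h import *
o=get_obs();print(o['tool_pos'],o['tcp_rot'],o['grip_width'],o['finger_force'])
cal,im=look('wrist',{'paperweight':121-10-0,'plate':4,'control':14,'pad':3})
D=np.radians
P=[(604.5,-289,105),(550,-190,170),(653,30,170),(653,30,110)];Y=[D(51),D(5.3)]
plan(P[1],Y[1],P[0],Y[0]);plan(P[2],Y[1],P[1],Y[1])
E
```

```text
[ 604.00390886 -288.95929402  104.91404769] [-3.14081913e+00  1.92846961e-05  8.90026408e-01] 9.054665280167855 0.0
wrist paperweight 0.85 [302.0, 157.0, 341.0, 302.0] [618.9, -270.4, 80.1, 20.0, 50.2]
wrist control 0.72 [58.0, 4.0, 165.0, 60.0] [582.7, -72.7, 81.7, 41.5, -41.1]
wrist pad 0.56 [0.0, 52.0, 144.0, 200.0] [481.7, -109.6, 123.9, 61.2, -45.6]
off [0.355, -0.872, -0.542] rotz 0.1269 rows>= 5 q6 1.15
off [1.024, -1.746, -0.0] rotz -0.0 rows>= 4 q6 1.52
```

```bash
python3 - <<'E'
from h import *
cal,im=look('wrist',{'paperweight':25,'mat':5},'wrist2')
pts('wrist',{'paperweight':5,'field0':5},cal)
for c in('scene','side'):
    cal,im=look(c,{'paperweight':25}); pts(c,{'paperweight':5},cal)
E
```

```text
wrist paperweight 0.75 [299.0, 157.0, 340.0, 304.0] [605.4, -286.3, 117.8, 29.7, 50.2]
wrist mat 0.84 [171.0, 1.0, 402.0, 364.0] [626.5, -228.9, 215.3, 162.5, 58.0]
wrist paperweight [(0.64, [319.6, 229.7], [604.6, -288.4])]
wrist field0 [(0.81, [307.4, 256.3], [581.4, -300.2]), (0.6, [290.5, 107.1], [649.0, -197.2])]
scene paperweight 0.65 [174.0, 248.0, 226.0, 277.0] [611.8, -283.7, 126.4, 40.2, 50.5]
scene paperweight [(0.92, [200.0, 263.0], [599.4, -282.5])]
side paperweight 0.58 [328.0, 189.0, 366.0, 213.0] [601.3, -264.0, 140.6, 52.7, 52.4]
side paperweight [(0.75, [346.6, 202.0], [601.1, -290.4])]
```

View pics/wrist2.png

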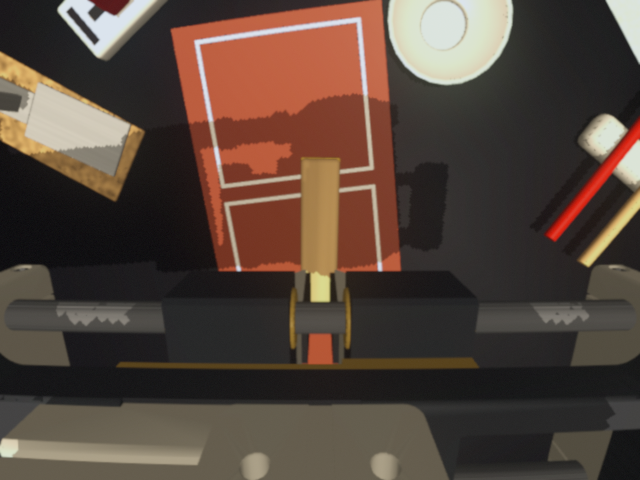

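```bash
python3 - <<'E'
from h import *
o=get_obs();t=o['tool_pos'];out=[]
for c in('scene','side'):
    cal,im=snap(c);u=proj(cal,t);b=proj(cal,[604.5,-288.5,25]);print(c,u,b)
    im=im.copy()
    s=5;x,y=[int(v) for v in u];x0,y0=max(0,min(560,x-40)),max(0,min(380,y-45))
    cr=cv2.resize(im[y0:y0+100,x0:x0+80],None,fx=s,fy=s,interpolation=cv2.INTER_NEAREST)
    cv2.circle(cr,(int((u[0]-x0+.5)*s),int((u[1]-y0+.5)*s)),4,(0,255,0),1)
    cv2.circle(cr,(int((b[0]-x0+.5)*s),int((b[1]-y0+.5)*s)),4,(255,0,255),1)
    out.append(cr)
cv2.imwrite('pics/tip.png',np.hstack(out)[:,:,::-1])
cal=optics.get_calibration('wrist');print('wrist tcp',proj(cal,t))
E
```

```text
scene [190.33637639 238.44643891] [196.42349954 260.12216526]
side [346.86444128 168.19216557] [345.60650911 195.62419381]
wrist tcp [318.73912078 270.60555306]
```

View pics/tip.png

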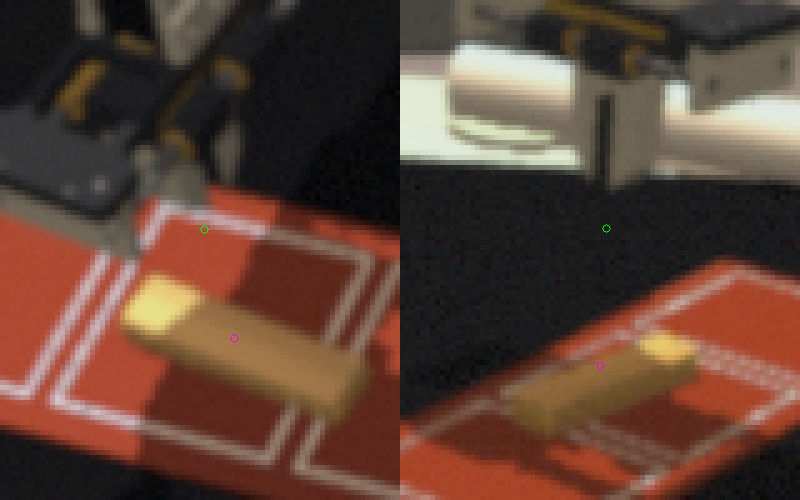

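```bash
python3 - <<'E'
from h import *
o=get_obs();t=o['tool_pos'];cal=optics.get_calibration('wrist')
T=np.array(cal['world_from_camera']);Rt=R.from_euler('xyz',o['tcp_rot']).as_matrix()
print('cam in tool',Rt.T@(T[:3,3]-t),Rt.T@T[:3,2])
for z in(0,-19,-24): 
  for x in(9.5,-9.5): print(z,x,[proj(cal,t+Rt@np.array([x,y,z])).round(0).tolist() for y in(-5,5)])
for c in('scene','side'):
    cal=optics.get_calibration(c);print(c,[proj(cal,t+[0,0,h]).round(1).tolist() for h in(0,10,20,30)])
E
```

```text
cam in tool [  68.2003834     0.4679926  -187.21668835] [-2.53310865e-01  8.11178800e-04  9.67384591e-01]
0 9.5 [[310.0, 255.0], [327.0, 255.0]]
0 -9.5 [[310.0, 286.0], [327.0, 286.0]]
-19 9.5 [[309.0, 266.0], [328.0, 266.0]]
-19 -9.5 [[309.0, 300.0], [328.0, 300.0]]
-24 9.5 [[309.0, 269.0], [329.0, 269.0]]
-24 -9.5 [[309.0, 304.0], [328.0, 304.0]]
scene [[190.4, 238.4], [189.6, 235.6], [188.8, 232.7], [188.1, 229.8]]
side [[346.9, 168.2], [347.0, 164.7], [347.2, 161.2], [347.3, 157.6]]
```

The fingertips really sit about 20 mm above the reported TCP, because the side view shows them at row 160 where 168 was expected. So the fingers closed over the bar. I'll reopen and go lower, feeling for contact.

send_rows(offset=[[0,0,0],[0,0,0],[0,0,0.25],[0,0,0.45],[0,0,0.65],[0,0,0.75],[0,0,0.8],[0,0,0.8]], delta_rot=[[0,0,0],[0,0,0],[0,0,0],[0,0,0],[0,0,0],[0,0,0],[0,0,0],[0,0,0]], grip=0.7)

```text
time: 11.08
tool_pos: [604.6, -289.3, 9.7]
tcp_rot: [3.141, -0.0, 0.89]
contact_force: [0.5, 0.0, -0.1]
grip_width: 64.0
finger_force: 0.0
```

send_rows(offset=[[0,0,0.04],[0,0,0.08],[0,0,0.11],[0,0,0.11]], delta_rot=[[0,0,0],[0,0,0],[0,0,0],[0,0,0]])

```text
time: 11.58
tool_pos: [604.2, -289.0, -4.2]
tcp_rot: [-3.141, -0.0, 0.89]
contact_force: [0.1, -0.3, 0.1]
grip_width: 64.5
finger_force: 0.0
```

send_rows(offset=[[0,0,0.01],[0,0,0.015],[0,0,0.015]], delta_rot=[[0,0,0],[0,0,0],[0,0,0]])

```text
time: 11.95
tool_pos: [604.4, -289.2, -5.6]
tcp_rot: [3.142, -0.0, 0.89]
contact_force: [0.4, -0.0, 0.2]
grip_width: 64.4
finger_force: 0.0
```

send_rows(offset=[[0,0,0.015],[0,0,0.03],[0,0,0.03]], delta_rot=[[0,0,0],[0,0,0],[0,0,0]])

```text
time: 12.32
tool_pos: [604.2, -289.1, -9.5]
tcp_rot: [-3.141, -0.0, 0.89]
contact_force: [-0.6, -0.3, 0.3]
grip_width: 64.2
finger_force: 0.0
```

send_rows(offset=[[0,0,0.01],[0,0,0.017],[0,0,0.017]], delta_rot=[[0,0,0],[0,0,0],[0,0,0]])

```text
time: 12.7
tool_pos: [604.4, -289.2, -11.3]
tcp_rot: [-3.141, -0.0, 0.89]
contact_force: [-0.5, 0.3, -0.2]
grip_width: 64.6
finger_force: 0.0
```

send_rows(offset=[[0,0,0.008],[0,0,0.008]], delta_rot=[[0,0,0],[0,0,0]])

```text
time: 12.95
tool_pos: [604.4, -289.2, -12.3]
tcp_rot: [-3.141, -0.0, 0.89]
contact_force: [-0.2, -0.1, -1.1]
grip_width: 64.1
finger_force: 0.0
```

send_rows(offset=[[0,0,0],[0,0,0],[0,0,0],[0,0,0],[0,0,0],[0,0,0]], delta_rot=[[0,0,0],[0,0,0],[0,0,0],[0,0,0],[0,0,0],[0,0,0]], grip=0.1)

```text
time: 13.7
tool_pos: [604.2, -289.1, -12.3]
tcp_rot: [-3.141, -0.0, 0.89]
contact_force: [-0.7, 0.9, 1.5]
grip_width: 29.5
finger_force: 30.0
```

send_rows(offset=[[0,0,-0.3],[0,0,-0.7],[0,0,-0.94],[0,0,-0.94]], delta_rot=[[0,0,0],[0,0,0],[0,0,0],[0,0,0]])

```text
time: 14.2
tool_pos: [605.7, -290.0, 102.8]
tcp_rot: [3.136, -0.001, 0.89]
contact_force: [0.0, 0.6, -3.4]
grip_width: 29.8
finger_force: 30.0
```

send_rows(offset=[[0.07,-0.17,-0.11],[0.14,-0.34,-0.22],[0.21,-0.51,-0.33],[0.28,-0.68,-0.44],[0.355,-0.872,-0.542],[0.355,-0.872,-0.542]], delta_rot=[[0,0,0.025],[0,0,0.05],[0,0,0.075],[0,0,0.1],[0,0,0.1269],[0,0,0.1269]])

```text
time: 14.95
tool_pos: [549.1, -188.8, 164.6]
tcp_rot: [-3.14, 0.001, 0.094]
contact_force: [0.2, -0.5, -2.1]
grip_width: 29.6
finger_force: 30.0
```

send_rows(offset=[[0.17,-0.29,0],[0.34,-0.58,0],[0.512,-0.873,0]], delta_rot=[[0,0,0],[0,0,0],[0,0,0]])

```text
time: 15.32
tool_pos: [601.5, -79.8, 163.3]
tcp_rot: [-3.141, 0.003, 0.094]
contact_force: [0.5, -1.0, -3.2]
grip_width: 29.7
finger_force: 30.0
```

send_rows(offset=[[0.17,-0.29,0],[0.34,-0.58,0],[0.512,-0.873,0],[0.512,-0.873,0],[0.512,-0.873,0]], delta_rot=[[0,0,0],[0,0,0],[0,0,0],[0,0,0],[0,0,0]])

```text
time: 15.95
tool_pos: [652.4, 29.1, 163.6]
tcp_rot: [3.142, 0.003, 0.094]
contact_force: [-0.5, -0.1, -3.6]
grip_width: 29.8
finger_force: 30.0
```

```bash
python3 - <<'E'
from h import *
o=get_obs();t=o['tool_pos'];print(t,o['tcp_rot'],o['grip_width'])
cal,im=look('wrist',{'plate':4,'paperweight':t[2]+12+24,'control':14},'wrist3')
pts('wrist',{'plate':0,'heat_top':52.5},cal)
cal,im=look('scene',{'plate':4});cal,im=look('side',{'plate':4})
E
```

```text
[652.36586133  29.10787477 163.64204549] [3.14152056e+00 2.84734129e-03 9.39790069e-02] 29.794891155576337
wrist plate 0.62 [294.0, 144.0, 351.0, 167.0] [714.9, 32.1, 56.1, 19.1, -84.5]
wrist paperweight 0.68 [286.0, 162.0, 355.0, 363.0] [682.3, 31.7, 64.8, 30.4, 5.7]
wrist control 0.92 [373.0, 182.0, 431.0, 277.0] [646.4, -54.5, 99.0, 49.2, -0.1]
wrist plate []
wrist heat_top []
scene plate 0.7 [317.0, 228.0, 357.0, 280.0] [657.9, 28.7, 139.0, 56.5, 4.1]
side plate 0.89 [281.0, 258.0, 344.0, 274.0] [651.9, 33.0, 140.5, 60.2, 4.9]
```

View pics/wrist3.png

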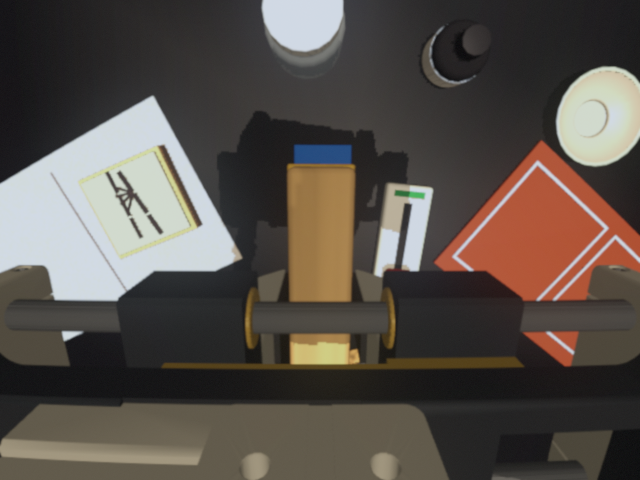

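send_rows(offset=[[-0.1,0.4,0],[-0.2,0.8,0],[-0.2,0.8,0],[-0.2,0.8,0]], delta_rot=[[0,0,0],[0,0,0],[0,0,0],[0,0,0]])

```text
time: 16.95
tool_pos: [637.9, -67.9, 165.7]
tcp_rot: [-3.141, -0.0, 0.092]
contact_force: [0.1, 0.3, -2.8]
grip_width: 29.5
finger_force: 30.0
```

```bash
python3 - <<'E'
from h import *
o=get_obs();t=o['tool_pos'];print(t,o['tcp_rot'],o['grip_width'])
cal,im=look('wrist',{'plate':4,'pad':3},'wrist4')
b=((im[:,:,2].astype(int)>im[:,:,0]+50)&(im[:,:,2]>80))
print(b.sum(),rect(cal,b,4))
ys,xs=np.nonzero(b);print(xs.min(),xs.max(),ys.min(),ys.max())
E
```

```text
[637.86112203 -67.90772378 165.73110618] [-3.14106270e+00 -2.77641378e-04  9.20908706e-02] 29.51691333940149
wrist plate 0.69 [195.0, 122.0, 258.0, 258.0] [654.1, 27.0, 139.6, 57.1, 4.5]
wrist pad 0.73 [285.0, 334.0, 359.0, 368.0] [476.1, -43.4, 29.1, 8.1, 3.6]
32313 [643.8, 209.9, 176.8, 130.6, 30.6]
0 589 0 362
```

```bash
python3 - <<'E'
from h import *
y=np.radians(5)
plan((654,27.2,100),y); plan((654,27.2,-9),y,(654,27.2,100),y)
E
```

```text
off [0.206, -0.768, 0.547] rotz 0.0011 rows>= 2 q6 1.53
off [0.0, 0.0, 0.908] rotz -0.0 rows>= 2 q6 1.53
```

send_rows(offset=[[0.07,-0.25,0.1],[0.14,-0.5,0.2],[0.206,-0.768,0.35],[0.206,-0.768,0.547],[0.206,-0.768,0.547]], delta_rot=[[0,0,0.0011],[0,0,0.0011],[0,0,0.0011],[0,0,0.0011],[0,0,0.0011]])

```text
time: 17.73
tool_pos: [652.4, 27.6, 97.9]
tcp_rot: [-3.141, 0.005, 0.088]
contact_force: [0.7, -0.4, -2.9]
grip_width: 29.5
finger_force: 30.0
```

send_rows(offset=[[0,0,0.3],[0,0,0.6],[0,0,0.75],[0,0,0.85],[0,0,0.9],[0,0,0.908],[0,0,0.908],[0,0,0.908]], delta_rot=[[0,0,0],[0,0,0],[0,0,0],[0,0,0],[0,0,0],[0,0,0],[0,0,0],[0,0,0]])

```text
time: 18.73
tool_pos: [654.4, 26.0, -8.2]
tcp_rot: [3.141, -0.001, 0.086]
contact_force: [0.3, -0.0, -2.3]
grip_width: 29.8
finger_force: 30.0
```

send_rows(offset=[[0,0,0.008],[0,0,0.016],[0,0,0.024],[0,0,0.024]], delta_rot=[[0,0,0],[0,0,0],[0,0,0],[0,0,0]])

```text
time: 19.23
tool_pos: [653.8, 26.0, -12.0]
tcp_rot: [-3.141, 0.0, 0.086]
contact_force: [0.5, 0.6, -3.4]
grip_width: 29.6
finger_force: 30.0
```

send_rows(offset=[[0,-0.01,0.006],[0,-0.01,0.011],[0,-0.01,0.011],[0,-0.01,0.011]], delta_rot=[[0,0,0],[0,0,0],[0,0,0],[0,0,0]])

```text
time: 19.73
tool_pos: [653.8, 27.2, -13.2]
tcp_rot: [-3.142, 0.0, 0.086]
contact_force: [0.3, -0.3, -1.9]
grip_width: 29.5
finger_force: 30.0
```

Nearly seated. I'll go a little lower, then release and lift.

send_rows(offset=[[0,0,0.005],[0,0,0.005],[0,0,0.005]], delta_rot=[[0,0,0],[0,0,0],[0,0,0]])

```text
time: 20.1
tool_pos: [653.9, 27.2, -13.3]
tcp_rot: [-3.142, -0.0, 0.086]
contact_force: [-2.5, -0.0, 3.8]
grip_width: 29.8
finger_force: 30.0
```

send_rows(offset=[[0,0,0],[0,0,0],[0,0,0],[0,0,0],[0,0,-0.3],[0,0,-0.7],[0,0,-1.0],[0,0,-1.0]], delta_rot=[[0,0,0],[0,0,0],[0,0,0],[0,0,0],[0,0,0],[0,0,0],[0,0,0],[0,0,0]], grip=0.7)

```text
time: 21.1
tool_pos: [656.0, 27.1, 110.0]
tcp_rot: [3.141, -0.007, 0.086]
contact_force: [-0.6, 0.0, 0.2]
grip_width: 64.2
finger_force: 0.0
```

```bash
python3 - <<'E'
from h import *
o=get_obs();t=o['tool_pos'];print(t,o['tcp_rot'],o['grip_width'])
cal,im=look('scene',{'plate':4,'paperweight':24}); pts('scene',{'paperweight':4},cal)
cal,im=look('side',{'plate':4,'paperweight':24},'side5');pts('side',{'paperweight':4},cal)
y=np.radians(5)
# go to a view over spatula, yaw -68
plan((560,0,170),np.radians(-31));plan((480,-20,200),np.radians(-68),(560,0,170),np.radians(-31))
E
```

```text
[655.96978038  27.07821738 110.03370956] [ 3.14051124 -0.0071614   0.0858144 ] 64.23993044232284
scene plate 0.82 [315.0, 232.0, 355.0, 280.0] [658.0, 28.7, 140.1, 57.1, 4.9]
scene paperweight 0.95 [322.0, 235.0, 349.0, 276.0] [665.4, 27.0, 123.3, 35.7, 1.8]
scene paperweight [(0.84, [334.8, 253.6], [654.4, 32.3])]
side plate 0.96 [279.0, 257.0, 347.0, 274.0] [650.6, 33.7, 144.1, 62.1, 6.8]
side paperweight 0.62 [283.0, 249.0, 345.0, 266.0] [648.8, 44.8, 122.1, 58.0, 8.5]
side paperweight [(0.29, [254.0, 233.8], [811.1, -75.9])]
off [-0.794, 0.159, -0.541] rotz 0.0998 rows>= 4 q6 2.11
off [-0.486, 0.486, -0.25] rotz 0.1028 rows>= 4 q6 2.72
```

send_rows(offset=[[-0.2,0.04,-0.4],[-0.4,0.08,-0.541],[-0.6,0.12,-0.541],[-0.794,0.159,-0.541],[-0.794,0.159,-0.541]], delta_rot=[[0,0,0.025],[0,0,0.05],[0,0,0.075],[0,0,0.0998],[0,0,0.0998]], grip=0.5)

```text
time: 22.12
tool_pos: [559.5, -0.2, 171.2]
tcp_rot: [3.141, 0.001, -0.541]
contact_force: [0.5, -0.7, -0.4]
grip_width: 45.4
finger_force: 0.0
```

send_rows(offset=[[-0.486,0.486,-0.25],[-0.486,0.486,-0.25],[-0.486,0.486,-0.25],[-0.486,0.486,-0.25],[-0.486,0.486,-0.25],[-0.486,0.486,-0.25]], delta_rot=[[0,0,0.1028],[0,0,0.1028],[0,0,0.1028],[0,0,0.1028],[0,0,0.1028],[0,0,0.1028]])

```text
time: 22.88
tool_pos: [480.9, -19.8, 201.0]
tcp_rot: [3.142, 0.0, -1.184]
contact_force: [0.1, -0.3, -0.0]
grip_width: 45.8
finger_force: 0.0
```

```bash
python3 - <<'E'
from h import *
o=get_obs();t=o['tool_pos'];print(t,o['tcp_rot'],o['grip_width'])
cal,im=look('wrist',{'pad':3,'spatula':3,'control':14},'wrist5');pts('wrist',{'spatula_grip':64,'spatula':3,'pad':0},cal)
# orange handle top
h=cv2.cvtColor(im,cv2.COLOR_RGB2HSV);m=cv2.inRange(h,(5,170,120),(18,255,255))>0
print('orange',rect(cal,m,75))
E
```

```text
[480.91850457 -19.83255367 200.95521905] [ 3.14154692e+00  1.80057898e-04 -1.18417538e+00] 45.81309817992975
wrist pad 0.83 [302.0, 87.0, 368.0, 252.0] [481.5, -63.7, 179.8, 65.9, -68.3]
wrist spatula 0.84 [309.0, 95.0, 354.0, 263.0] [482.6, -54.5, 179.3, 48.1, -64.4]
wrist spatula_grip [(0.67, [336.2, 218.0], [468.2, -28.7])]
wrist spatula [(0.88, [331.6, 172.8], [485.3, -63.2])]
wrist pad [(0.95, [332.9, 176.1], [482.4, -60.3])]
orange [469.2, -27.6, 70.5, 14.6, -64.9]
```

View pics/wrist5.png

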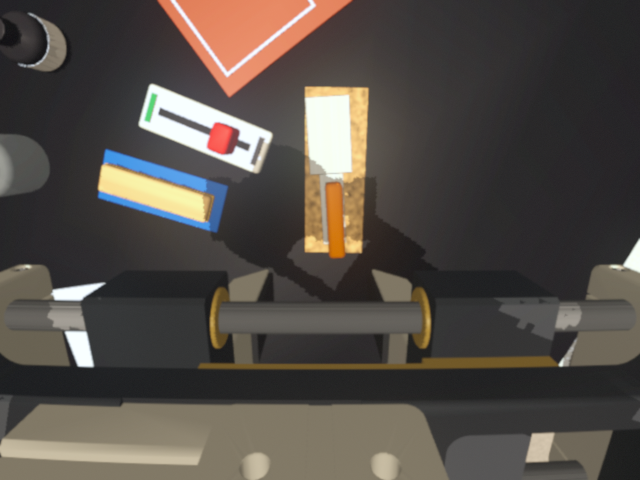

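The wrist picture shows the orange handle at (336,220), the blade at (330,135), and the paperweight centred on its blue plate at (160,190). Now I'll grasp the spatula handle.

```bash
python3 - <<'E'
from h import *
y=np.radians(-64.9)
plan((473.2,-37,110),y); plan((473.2,-37,23),y,(473.2,-37,110),y)
E
```

```text
off [0.109, 0.11, 0.759] rotz -0.0086 rows>= 2 q6 2.63
off [0.0, -0.0, 0.725] rotz -0.0 rows>= 2 q6 2.63
```

send_rows(offset=[[0.109,0.11,0.4],[0.109,0.11,0.759],[0.109,0.11,0.759],[0.109,0.11,0.759]], delta_rot=[[0,0,-0.0086],[0,0,-0.0086],[0,0,-0.0086],[0,0,-0.0086]])

```text
time: 23.72
tool_pos: [474.2, -37.1, 111.5]
tcp_rot: [-3.14, -0.001, -1.133]
contact_force: [-0.3, 0.3, 0.2]
grip_width: 46.1
finger_force: 0.0
```

send_rows(offset=[[0,0,0.2],[0,0,0.4],[0,0,0.6],[0,0,0.7],[0,0,0.725],[0,0,0.725]], delta_rot=[[0,0,0],[0,0,0],[0,0,0],[0,0,0],[0,0,0],[0,0,0]])

```text
time: 24.48
tool_pos: [473.9, -37.1, 23.9]
tcp_rot: [-3.14, -0.001, -1.133]
contact_force: [-0.4, -0.7, 0.5]
grip_width: 46.0
finger_force: 0.0
```

send_rows(offset=[[0,0,0],[0,0,0],[0,0,0],[0,0,0],[0,0,0]], delta_rot=[[0,0,0],[0,0,0],[0,0,0],[0,0,0],[0,0,0]], grip=0)

```text
time: 25.1
tool_pos: [473.3, -37.0, 23.2]
tcp_rot: [-3.141, -0.0, -1.133]
contact_force: [-0.3, -0.3, 2.6]
grip_width: 15.8
finger_force: 30.0
```

```bash
python3 - <<'E'
from h import *
D=np.radians
P=[(473.3,-37,23),(473.3,-37,125),(440,40,140),(470,115,140)];Y=[D(-64.9),D(-64.9),D(-20),D(28)]
for i in range(3): plan(P[i+1],Y[i+1],P[i],Y[i])
E
```

```text
off [0.0, -0.0, -0.85] rotz -0.0 rows>= 2 q6 2.63
off [-0.699, -0.021, -0.125] rotz -0.1247 rows>= 5 q6 2.01
off [0.021, -0.673, -0.0] rotz -0.1333 rows>= 5 q6 1.32
```

send_rows(offset=[[0,0,-0.15],[0,0,-0.4],[0,0,-0.65],[0,0,-0.85],[0,0,-0.85]], delta_rot=[[0,0,0],[0,0,0],[0,0,0],[0,0,0],[0,0,0]])

```text
time: 25.72
tool_pos: [474.1, -37.2, 126.2]
tcp_rot: [-3.139, -0.002, -1.133]
contact_force: [0.3, 0.6, -1.8]
grip_width: 15.8
finger_force: 30.0
```

send_rows(offset=[[-0.14,0,-0.02],[-0.28,0,-0.05],[-0.42,-0.01,-0.07],[-0.56,-0.02,-0.1],[-0.699,-0.021,-0.125],[-0.699,-0.021,-0.125]], delta_rot=[[0,0,-0.025],[0,0,-0.05],[0,0,-0.075],[0,0,-0.1],[0,0,-0.1247],[0,0,-0.1247]])

```text
time: 26.48
tool_pos: [438.8, 40.7, 138.9]
tcp_rot: [3.141, 0.002, -0.349]
contact_force: [-0.7, -0.5, -1.5]
grip_width: 15.6
finger_force: 30.0
```

send_rows(offset=[[0,-0.13,0],[0,-0.27,0],[0,-0.4,0],[0.02,-0.54,0],[0.021,-0.673,0],[0.021,-0.673,0],[0.021,-0.673,0]], delta_rot=[[0,0,-0.026],[0,0,-0.053],[0,0,-0.08],[0,0,-0.107],[0,0,-0.1333],[0,0,-0.1333],[0,0,-0.1333]])

```text
time: 27.35
tool_pos: [469.5, 114.3, 139.4]
tcp_rot: [-3.141, 0.001, 0.483]
contact_force: [0.5, 1.4, -1.7]
grip_width: 15.9
finger_force: 30.0
```

```bash
python3 - <<'E'
from h import *
o=get_obs();t=o['tool_pos'];print(t,o['tcp_rot'],o['grip_width'])
cal,im=look('wrist',{'tile0':23,'spatula':t[2]-20.2+3},'wrist6',2);pts('wrist',{'tile0':2},cal)
E
```

```text
[469.5478793  114.32520634 139.40345402] [-3.14137602e+00  1.34246790e-03  4.83171400e-01] 15.938920896984483
wrist tile0 0.8 [0.0, 0.0, 64.0, 35.0] [515.0, 405.3, 55.8, 26.0, -65.3]
wrist tile0 0.69 [263.0, 3.0, 376.0, 39.0] [619.2, 193.2, 88.9, 26.2, -62.3]
wrist spatula 0.67 [281.0, 74.0, 363.0, 365.0] [505.4, 133.2, 136.3, 47.1, 27.6]
wrist tile0 []
```

View pics/wrist6.png

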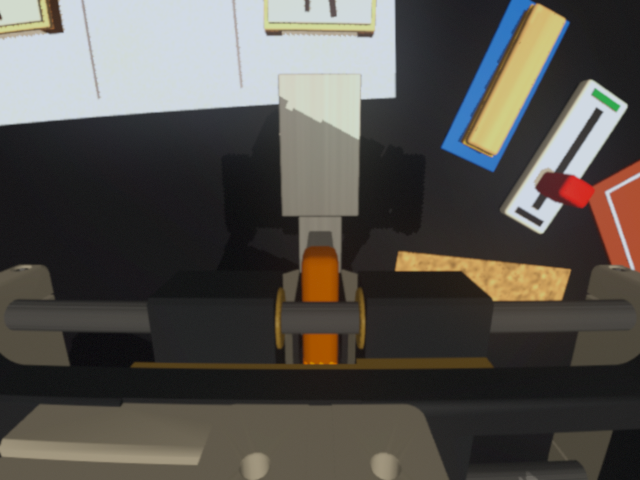

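The tile's near edge shows at row 37 and its centre is out of the picture. The blade spans columns 280–360 at rows 75–215, level and aligned with the tool. I'll go higher for a full view.

send_rows(offset=[[0.1,-0.1,-0.4],[0.2,-0.2,-0.8],[0.2,-0.2,-0.9],[0.2,-0.2,-0.9],[0.2,-0.2,-0.9]], delta_rot=[[0,0,0],[0,0,0],[0,0,0],[0,0,0],[0,0,0]])

```text
time: 28.18
tool_pos: [478.8, 146.9, 246.3]
tcp_rot: [-3.141, 0.003, 0.487]
contact_force: [0.2, -0.5, -1.1]
grip_width: 15.5
finger_force: 30.0
```

```bash
cat >> h.py <<'E'
from scipy.optimize import minimize
def fitbox(views,size,z0,x0):
    """views: (cal,mask); fit x,y,yaw(deg) of a box to silhouettes"""
    L,W,H=size;Cs=[]
    for cal,m in views:
        m=m.astype(np.uint8);Cs.append((cal,cv2.distanceTransform(1-m,cv2.DIST_L2,5)-cv2.distanceTransform(m,cv2.DIST_L2,5),m))
    def cost(v):
        c,s=np.cos(np.radians(v[2])),np.sin(np.radians(v[2]));e=0
        for cal,_,m in Cs:
            P=[proj(cal,[v[0]+c*a*L/2-s*b*W/2,v[1]+s*a*L/2+c*b*W/2,z0+h]) for a in(-1,1) for b in(-1,1) for h in(0,H)]
            hull=cv2.convexHull(np.array(P,np.float32));r=np.zeros(m.shape,np.uint8)
            cv2.fillConvexPoly(r,np.round(hull*16).astype(np.int32),1,shift=4)
            e+=(r^m).sum()/max(1,m.sum())
        return e
    best=None
    for d in((3,3,3),(-3,-3,3),(4,-4,-3)):
        s=np.array([x0]+[np.array(x0)+np.eye(3)[i]*d[i]*2 for i in range(3)])
        r=minimize(cost,x0,method='Nelder-Mead',options=dict(initial_simplex=s,xatol=.05,fatol=1e-4))
        if best is None or r.fun<best.fun: best=r
    return np.round(best.x,1).tolist(),round(best.fun,3)
def masks(c,name,xy,z,rad=60):
    cal,im=snap(c);out=[]
    for d in finder.silhouettes(name,c):
        b=d['box'];q=onz(cal,[(b[0]+b[2])/2,(b[1]+b[3])/2],z)[:2]
        if np.hypot(*(q-np.array(xy)))<rad: return cal,d['region']
    return None
def tilefit(xy,yaw,z0=2,cams=('wrist','scene','side'),name='tile0',size=(86,90,21)):
    V=[]
    for c in cams:
        v=masks(c,name,xy,z0+12)
        if v: 
            V.append(v);print(c,fitbox([v],size,z0,[*xy,yaw]))
        else: print(c,'none')
    if len(V)>1: print('all',fitbox(V,size,z0,[*xy,yaw]))
E
python3 - <<'E'
from h import *
o=get_obs();t=o['tool_pos'];print(t,o['tcp_rot'],o['grip_width'])
tilefit((649,212),28)
E
```

```text
[478.84502252 146.86901641 246.34248368] [-3.14057033  0.00321134  0.48702774] 15.53319338991251
wrist ([663.7, 215.9, 27.2], np.float64(0.066))
scene ([653.2, 209.7, 27.4], np.float64(0.09))
side ([650.2, 209.3, 24.0], np.float64(0.114))
all ([652.0, 209.8, 27.5], np.float64(0.39))
```

```bash
python3 - <<'E'
from h import *
y=np.radians(27.3);c=np.array([651.5,209.5]);u=np.array([np.cos(y),np.sin(y)])
a=c-173*u;b=c-73*u
plan((*a,135),y);plan((*a,25),y,(*a,135),y);plan((*b,25),y,(*a,25),y);print(a,b)
E
```

```text
off [0.066, 0.197, 0.937] rotz 0.0018 rows>= 2 q6 1.35
off [0.0, 0.0, 0.917] rotz -0.0 rows>= 2 q6 1.35
off [0.833, 0.0, -0.0] rotz -0.0 rows>= 2 q6 1.39
[497.76921875 130.15362707] [586.63094202 176.01858252]
```

send_rows(offset=[[0.066,0.197,0.3],[0.066,0.197,0.6],[0.066,0.197,0.937],[0.066,0.197,0.937],[0.066,0.197,0.937]], delta_rot=[[0,0,0.0018],[0,0,0.0018],[0,0,0.0018],[0,0,0.0018],[0,0,0.0018]])

```text
time: 29.1
tool_pos: [498.9, 130.5, 137.0]
tcp_rot: [3.141, -0.002, 0.477]
contact_force: [1.2, 0.0, -1.3]
grip_width: 15.6
finger_force: 30.0
```

send_rows(offset=[[0,0,0.3],[0,0,0.6],[0,0,0.8],[0,0,0.9],[0,0,0.917],[0,0,0.917],[0,0,0.917]], delta_rot=[[0,0,0],[0,0,0],[0,0,0],[0,0,0],[0,0,0],[0,0,0],[0,0,0]])

```text
time: 29.98
tool_pos: [498.7, 130.5, 26.6]
tcp_rot: [3.141, -0.002, 0.477]
contact_force: [0.2, 0.2, -0.7]
grip_width: 15.8
finger_force: 30.0
```

```bash
python3 - <<'E'
from h import *
o=get_obs();t=o['tool_pos'];print(t,o['tcp_rot'],o['contact_force'])
tilefit((651,210),28)
out=[]
for c in('scene','side'):
    cal,im=snap(c);u=proj(cal,[610,190,10]);x0,y0=int(u[0])-40,int(u[1])-40
    out.append(cv2.resize(im[y0:y0+80,x0:x0+80],None,fx=5,fy=5,interpolation=cv2.INTER_CUBIC))
cv2.imwrite('pics/pre0.png',np.hstack(out)[:,:,::-1])
E
```

```text
[498.70745137 130.47298317  26.62650285] [ 3.14093483e+00 -1.94382281e-03  4.76624235e-01] [ 0.15178156  0.23183628 -0.69643845]
wrist ([654.7, 211.9, 27.1], np.float64(0.1))
scene ([653.4, 209.6, 30.1], np.float64(0.121))
side ([650.3, 208.3, 27.6], np.float64(0.138))
all ([653.4, 209.7, 27.3], np.float64(0.46))
```

View pics/pre0.png

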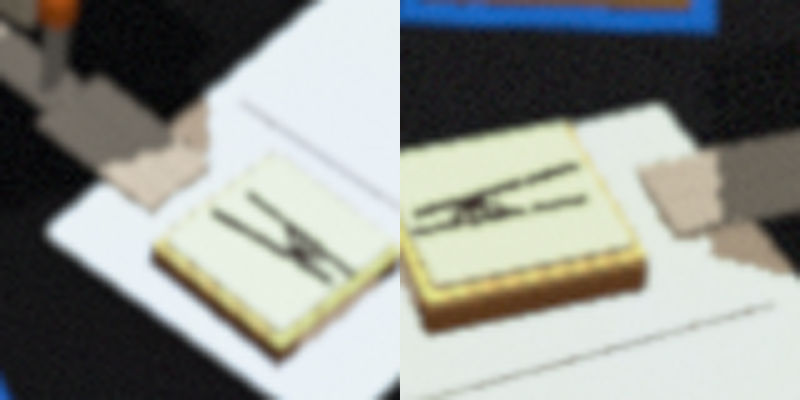

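The scene and side crops show the blade tip pointing straight at the tunnel, about 20 mm short of the tile. Inserting now.

send_rows(offset=[[0.05,0,0.012],[0.12,0,0.012],[0.2,0,0.012],[0.27,0,0.012],[0.33,0,0.012],[0.33,0,0.012]], delta_rot=[[0,0,0],[0,0,0],[0,0,0],[0,0,0],[0,0,0],[0,0,0]])

```text
time: 31.12
tool_pos: [533.6, 148.8, 24.1]
tcp_rot: [3.142, -0.0, 0.477]
contact_force: [-1.0, 0.0, -1.5]
grip_width: 16.3
finger_force: 30.0
```

send_rows(offset=[[0.08,0,0],[0.18,0,0],[0.28,0,0],[0.38,0,0],[0.46,0,0],[0.51,0,0],[0.51,0,0]], delta_rot=[[0,0,0],[0,0,0],[0,0,0],[0,0,0],[0,0,0],[0,0,0],[0,0,0]])

```text
time: 32.0
tool_pos: [587.7, 176.7, 24.0]
tcp_rot: [-3.142, 0.0, 0.477]
contact_force: [-0.7, 0.6, -2.7]
grip_width: 15.7
finger_force: 30.0
```

```bash
python3 - <<'E'
from h import *
o=get_obs();t=o['tool_pos'];print(t,o['tcp_rot'],o['contact_force'])
tilefit((653,210),28)
E
```

```text
[587.69455683 176.74251313  24.01713275] [-3.14156082e+00  3.21095830e-05  4.76777373e-01] [-0.71906113  0.62279292 -2.69978448]
wrist ([650.3, 208.7, 27.3], np.float64(0.059))
scene ([652.6, 209.7, 25.8], np.float64(0.113))
side ([648.2, 209.0, 23.7], np.float64(0.13))
all ([650.3, 208.8, 27.1], np.float64(0.334))
```

send_rows(offset=[[-0.01,0,-0.02],[-0.01,0,-0.045],[-0.01,0,-0.07],[-0.01,0,-0.095],[-0.01,0,-0.12],[-0.01,0,-0.15],[-0.01,0,-0.18],[-0.01,0,-0.18]], delta_rot=[[0,0,0],[0,0,0],[0,0,0],[0,0,0],[0,0,0],[0,0,0],[0,0,0],[0,0,0]])

```text
time: 33.3
tool_pos: [586.7, 176.1, 46.2]
tcp_rot: [3.141, -0.001, 0.477]
contact_force: [-0.0, -0.7, -2.9]
grip_width: 15.9
finger_force: 30.0
```

```bash
python3 - <<'E'
from h import *
o=get_obs();t=o['tool_pos'];print(t,o['tcp_rot'],o['contact_force'],o['moment'])
tilefit((650,210),28,z0=11,cams=('wrist','side'))
cal,im=snap('side');u=proj(cal,[630,195,25]);x0,y0=int(u[0])-50,int(u[1])-50
cv2.imwrite('pics/lift0.png',cv2.resize(im[y0:y0+100,x0:x0+100],None,fx=5,fy=5,interpolation=cv2.INTER_CUBIC)[:,:,::-1])
E
```

```text
[586.69183024 176.14622374  46.17317502] [ 3.14145626e+00 -7.93648993e-04  4.76618583e-01] [-0.02395829 -0.67899512 -2.86293535] [-0.07513914  0.30528345  0.01338289]
wrist ([651.3, 209.2, 26.9], np.float64(0.012))
side ([649.3, 202.8, 27.1], np.float64(0.094))
all ([651.3, 209.0, 27.1], np.float64(0.16))
```

View pics/lift0.png

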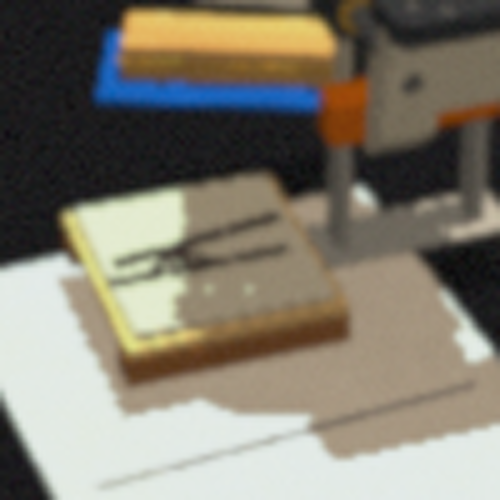

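The tile is lifted and rides level on the blade, with its shadow visible below it. Next I'll carry it gently along an arc to field 0.

```bash
cat >> h.py <<'E'
def path(W,n=8):
    """W: list of (x,y,z,yawdeg); print rows for each leg"""
    for A,B in zip(W[:-1],W[1:]):
        y0=np.radians(A[3]);d=np.array(B[:3],float)-np.array(A[:3],float);c,s=np.cos(y0),np.sin(y0)
        t=np.array([c*d[0]+s*d[1],s*d[0]-c*d[1],-d[2]])/120;r=-((B[3]-A[3]+180)%360-180)/360
        print([np.round(t*k/n,3).tolist() for k in range(1,n+1)],'r',[round(r*k/n,4) for k in range(1,n+1)])
E
python3 - <<'E'
from h import *
path([(586.7,176.1,46,27.3),(586.7,176.1,160,27.3),(545,80,160,12),(510,-30,160,-3),(480,-140,160,-18),(460,-250,160,-32.2),(430,-345,160,-32.2)],6)
E
```

```text
[[0.0, 0.0, -0.158], [0.0, 0.0, -0.317], [0.0, 0.0, -0.475], [0.0, 0.0, -0.633], [0.0, 0.0, -0.792], [0.0, 0.0, -0.95]] r [-0.0, -0.0, -0.0, -0.0, -0.0, -0.0]
[[-0.113, 0.092, -0.0], [-0.225, 0.184, -0.0], [-0.338, 0.276, -0.0], [-0.451, 0.368, -0.0], [-0.563, 0.46, -0.0], [-0.676, 0.552, -0.0]] r [0.0071, 0.0142, 0.0213, 0.0283, 0.0354, 0.0425]
[[-0.079, 0.139, -0.0], [-0.159, 0.279, -0.0], [-0.238, 0.418, -0.0], [-0.317, 0.557, -0.0], [-0.397, 0.697, -0.0], [-0.476, 0.836, -0.0]] r [0.0069, 0.0139, 0.0208, 0.0278, 0.0347, 0.0417]
[[-0.034, 0.155, -0.0], [-0.067, 0.309, -0.0], [-0.101, 0.464, -0.0], [-0.134, 0.619, -0.0], [-0.168, 0.774, -0.0], [-0.202, 0.928, -0.0]] r [0.0069, 0.0139, 0.0208, 0.0278, 0.0347, 0.0417]
[[0.021, 0.154, -0.0], [0.042, 0.308, -0.0], [0.062, 0.462, -0.0], [0.083, 0.616, -0.0], [0.104, 0.769, -0.0], [0.125, 0.923, -0.0]] r [0.0066, 0.0131, 0.0197, 0.0263, 0.0329, 0.0394]
[[0.035, 0.134, -0.0], [0.07, 0.268, -0.0], [0.105, 0.402, -0.0], [0.14, 0.535, -0.0], [0.175, 0.669, -0.0], [0.21, 0.803, -0.0]] r [-0.0, -0.0, -0.0, -0.0, -0.0, -0.0]
```

send_rows(offset=[[0,0,-0.05],[0,0,-0.15],[0,0,-0.3],[0,0,-0.475],[0,0,-0.65],[0,0,-0.8],[0,0,-0.9],[0,0,-0.95]], delta_rot=[[0,0,0],[0,0,0],[0,0,0],[0,0,0],[0,0,0],[0,0,0],[0,0,0],[0,0,0]])

```text
time: 34.55
tool_pos: [586.7, 176.1, 160.8]
tcp_rot: [3.141, -0.001, 0.477]
contact_force: [-0.1, -0.6, -3.4]
grip_width: 15.8
finger_force: 30.0
```

send_rows(offset=[[-0.03,0.02,0],[-0.1,0.08,0],[-0.19,0.155,0],[-0.28,0.23,0],[-0.38,0.31,0],[-0.48,0.39,0],[-0.58,0.47,0],[-0.676,0.552,0]], delta_rot=[[0,0,0.002],[0,0,0.006],[0,0,0.012],[0,0,0.018],[0,0,0.024],[0,0,0.03],[0,0,0.036],[0,0,0.0425]])

```text
time: 35.55
tool_pos: [544.3, 79.0, 159.8]
tcp_rot: [-3.142, -0.0, 0.207]
contact_force: [-0.7, -0.5, -3.1]
grip_width: 16.2
finger_force: 30.0
```

send_rows(offset=[[-0.079,0.139,0],[-0.159,0.279,0],[-0.238,0.418,0],[-0.317,0.557,0],[-0.397,0.697,0],[-0.476,0.836,0]], delta_rot=[[0,0,0.0069],[0,0,0.0139],[0,0,0.0208],[0,0,0.0278],[0,0,0.0347],[0,0,0.0417]])

```text
time: 36.3
tool_pos: [509.4, -31.3, 159.8]
tcp_rot: [-3.142, -0.0, -0.055]
contact_force: [0.6, 0.4, -1.9]
grip_width: 16.0
finger_force: 30.0
```

send_rows(offset=[[-0.034,0.155,0],[-0.067,0.309,0],[-0.101,0.464,0],[-0.134,0.619,0],[-0.168,0.774,0],[-0.202,0.928,0]], delta_rot=[[0,0,0.0069],[0,0,0.0139],[0,0,0.0208],[0,0,0.0278],[0,0,0.0347],[0,0,0.0417]])

```text
time: 37.05
tool_pos: [479.2, -141.2, 159.8]
tcp_rot: [-3.142, -0.0, -0.317]
contact_force: [-0.5, -0.4, -2.8]
grip_width: 15.9
finger_force: 30.0
```

send_rows(offset=[[0.021,0.154,0],[0.042,0.308,0],[0.062,0.462,0],[0.083,0.616,0],[0.104,0.769,0],[0.125,0.923,0]], delta_rot=[[0,0,0.0066],[0,0,0.0131],[0,0,0.0197],[0,0,0.0263],[0,0,0.0329],[0,0,0.0394]])

```text
time: 37.8
tool_pos: [459.5, -251.2, 159.7]
tcp_rot: [-3.141, 0.0, -0.565]
contact_force: [-0.4, -0.5, -2.9]
grip_width: 16.0
finger_force: 30.0
```

send_rows(offset=[[0.035,0.134,0],[0.07,0.268,0],[0.105,0.402,0],[0.14,0.535,0],[0.175,0.66,0],[0.2,0.76,0],[0.21,0.803,0],[0.21,0.803,0]], delta_rot=[[0,0,0],[0,0,0],[0,0,0],[0,0,0],[0,0,0],[0,0,0],[0,0,0],[0,0,0]])

```text
time: 38.8
tool_pos: [429.6, -345.0, 159.6]
tcp_rot: [-3.141, 0.0, -0.562]
contact_force: [0.2, 0.6, -3.0]
grip_width: 15.7
finger_force: 30.0
```

```bash
python3 - <<'E'
from h import *
o=get_obs();t=o['tool_pos'];print(t,o['tcp_rot'],o['contact_force'],o['moment'])
y=o['tcp_rot'][2];c=t[:2]+72*np.array([np.cos(y),np.sin(y)])
tilefit(c,np.degrees(y),z0=t[2]-20.2-9,cams=('wrist',))
cal,im=look('wrist',{'mat':5},'wrist7');pts('wrist',{'field0':5,'mat':0},cal)
for cam in('scene','side'):
  v=masks(cam,'mat',(581,-300),5)
  if v: print(fitbox([v],(160,385,5),0,[581,-300,-32]))
E
```

```text
[ 429.56355522 -345.01767291  159.64189047] [-3.14130087e+00  1.99943178e-04 -5.62434094e-01] [ 0.18087656  0.61272019 -2.98484185] [0.10277679 0.29289905 0.03165723]
wrist ([490.9, -382.3, -32.2], np.float64(0.058))
wrist mat 0.71 [0.0, 16.0, 406.0, 199.0] [580.3, -300.3, 386.3, 161.7, 57.9]
wrist field0 [(0.63, [196.8, 108.5], [581.0, -302.1]), (0.59, [68.9, 111.4], [647.4, -195.7])]
wrist mat [(0.7, [197.5, 111.3], [579.9, -300.0])]
([581.5, -298.8, -31.5], np.float64(0.053))
([577.8, -298.9, -33.0], np.float64(0.084))
```

View pics/wrist7.png

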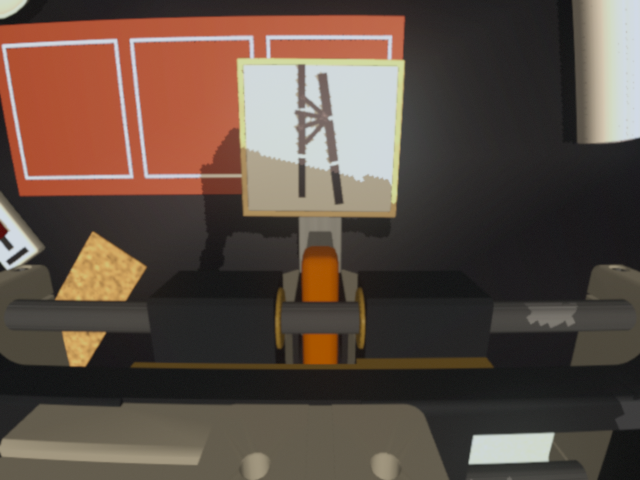

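The tile sits centred on the blade, and field 0 lies beyond and below it at (330,110). I'll move over the field and lower.

```bash
python3 - <<'E'
from h import *
plan((452.6,-368.9,75),np.radians(-32.1))
E
```

```text
off [0.268, 0.069, 0.706] rotz -0.0002 rows>= 2 q6 1.45
```

send_rows(offset=[[0.03,0.01,0.05],[0.08,0.02,0.15],[0.14,0.035,0.28],[0.2,0.05,0.42],[0.25,0.065,0.56],[0.268,0.069,0.66],[0.268,0.069,0.706],[0.268,0.069,0.706]], delta_rot=[[0,0,0],[0,0,0],[0,0,0],[0,0,0],[0,0,0],[0,0,0],[0,0,0],[0,0,0]])

```text
time: 40.3
tool_pos: [452.3, -368.8, 74.8]
tcp_rot: [-3.141, 0.001, -0.562]
contact_force: [0.7, -0.4, -2.3]
grip_width: 15.9
finger_force: 30.0
```

```bash
python3 - <<'E'
from h import *
o=get_obs();t=o['tool_pos'];print(t,o['tcp_rot'],o['contact_force'])
y=o['tcp_rot'][2];c=t[:2]+72*np.array([np.cos(y),np.sin(y)])
tilefit(c,np.degrees(y),z0=t[2]-20.2-9)
E
```

```text
[ 452.32201484 -368.84158374   74.76012937] [-3.14135119e+00  6.15579152e-04 -5.61961493e-01] [ 0.71663238 -0.39978528 -2.31493307]
wrist ([512.8, -407.6, -32.3], np.float64(0.05))
scene ([513.1, -402.9, -33.5], np.float64(0.186))
side ([509.5, -405.0, -29.9], np.float64(0.265))
all ([512.5, -405.8, -32.7], np.float64(0.546))
```

send_rows(offset=[[0.005,0,0.05],[0.008,0,0.13],[0.008,0,0.2],[0.008,0,0.26],[0.008,0,0.3],[0.008,0,0.33],[0.008,0,0.345],[0.008,0,0.345]], delta_rot=[[0,0,0],[0,0,0],[0,0,0],[0,0,0],[0,0,0],[0,0,0],[0,0,0],[0,0,0]])

```text
time: 41.6
tool_pos: [453.6, -369.8, 33.9]
tcp_rot: [3.141, -0.001, -0.562]
contact_force: [-0.5, 0.0, -1.7]
grip_width: 16.2
finger_force: 30.0
```

send_rows(offset=[[0,0,0.01],[0,0,0.02],[0,0,0.03],[0,0,0.042],[0,0,0.042]], delta_rot=[[0,0,0],[0,0,0],[0,0,0],[0,0,0],[0,0,0]])

```text
time: 42.22
tool_pos: [453.2, -369.5, 28.4]
tcp_rot: [-3.141, 0.0, -0.562]
contact_force: [-0.3, -0.3, -1.3]
grip_width: 16.0
finger_force: 30.0
```

```bash
python3 - <<'E'
from h import *
o=get_obs();t=o['tool_pos'];print(t,o['tcp_rot'],o['contact_force'],o['moment'])
tilefit((513,-406),-32,z0=5)
E
```

```text
[ 453.21680472 -369.47574379   28.38988658] [-3.14142471e+00  3.25092012e-04 -5.61999619e-01] [-0.26113281 -0.2603058  -1.25250138] [ 0.03732275  0.21425346 -0.02615254]
wrist ([513.7, -408.1, -32.2], np.float64(0.054))
scene ([516.2, -404.1, -34.5], np.float64(0.139))
side none
all ([514.8, -406.3, -33.2], np.float64(0.216))
```

send_rows(offset=[[-0.05,0,0],[-0.15,0,0],[-0.28,0,0],[-0.42,0,0],[-0.58,0,0],[-0.75,0,0],[-0.9,0,0],[-1.0,0,0]], delta_rot=[[0,0,0],[0,0,0],[0,0,0],[0,0,0],[0,0,0],[0,0,0],[0,0,0],[0,0,0]])

```text
time: 43.52
tool_pos: [350.6, -304.7, 28.7]
tcp_rot: [-3.141, 0.0, -0.562]
contact_force: [0.4, -0.1, -1.1]
grip_width: 15.9
finger_force: 30.0
```

send_rows(offset=[[0,0,-0.4],[0,0,-0.8],[0,0,-1],[0,0,-1]], delta_rot=[[0,0,0],[0,0,0],[0,0,0],[0,0,0]])

```text
time: 44.02
tool_pos: [352.3, -306.4, 150.1]
tcp_rot: [3.14, -0.004, -0.562]
contact_force: [0.1, -0.4, -1.6]
grip_width: 15.5
finger_force: 30.0
```

```bash
python3 - <<'E'
from h import *
o=get_obs();t=o['tool_pos'];print(t,o['tcp_rot'],o['contact_force'],o['moment'])
tilefit((514,-406),-32,z0=5)
snap('wrist','wrist8')
# next: tile2 near (533,451), x dir ~30; 
P=[(*t,np.degrees(o['tcp_rot'][2])),(420,-230,190,-20),(430,-110,230,-5),(430,10,250,10),(415,130,250,25),(380,245,250,30),(370,330,250,30)]
path(P,4)
E
```

```text
[ 352.31653715 -306.39349642  150.10923107] [ 3.14028721 -0.00424398 -0.56203715] [ 0.14372001 -0.3995356  -1.63137929] [ 0.01397588  0.19744778 -0.02932956]
wrist ([518.1, -410.2, -33.4], np.float64(0.037))
scene ([516.2, -403.8, -34.6], np.float64(0.165))
side ([511.0, -405.8, -28.3], np.float64(0.24))
all ([516.8, -407.7, -30.9], np.float64(0.529))
[[0.035, -0.21, -0.083], [0.069, -0.42, -0.166], [0.104, -0.629, -0.249], [0.138, -0.839, -0.332]] r [np.float64(-0.0085), np.float64(-0.0169), np.float64(-0.0254), np.float64(-0.0339)]
[[-0.066, -0.242, -0.083], [-0.132, -0.484, -0.167], [-0.198, -0.726, -0.25], [-0.264, -0.968, -0.333]] r [-0.0104, -0.0208, -0.0312, -0.0417]
[[-0.022, -0.249, -0.042], [-0.044, -0.498, -0.083], [-0.065, -0.747, -0.125], [-0.087, -0.996, -0.167]] r [-0.0104, -0.0208, -0.0312, -0.0417]
[[0.013, -0.252, -0.0], [0.025, -0.503, -0.0], [0.038, -0.755, -0.0], [0.051, -1.007, -0.0]] r [-0.0104, -0.0208, -0.0312, -0.0417]
[[0.035, -0.248, -0.0], [0.07, -0.496, -0.0], [0.106, -0.744, -0.0], [0.141, -0.992, -0.0]] r [-0.0035, -0.0069, -0.0104, -0.0139]
[[0.07, -0.164, -0.0], [0.141, -0.328, -0.0], [0.211, -0.491, -0.0], [0.282, -0.655, -0.0]] r [0.0, 0.0, 0.0, 0.0]
```

View pics/wrist8.png

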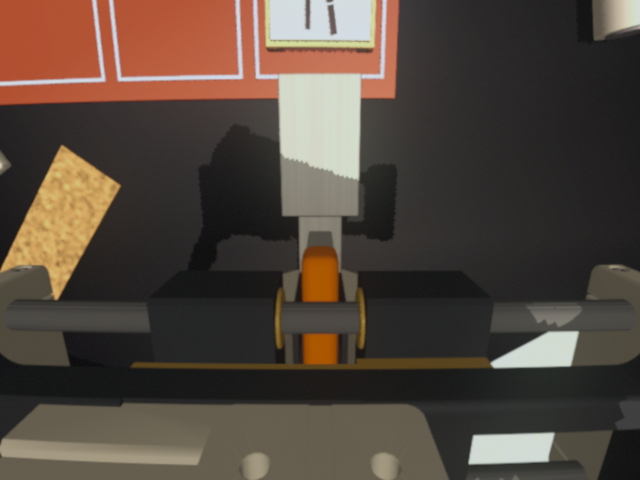

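The tile is centred in field 0: tile columns 266–375 against outline columns 256–386. Next is the second tile.

send_rows(offset=[[0.035,-0.21,-0.083],[0.069,-0.42,-0.166],[0.104,-0.629,-0.249],[0.138,-0.839,-0.332]], delta_rot=[[0,0,-0.0085],[0,0,-0.0169],[0,0,-0.0254],[0,0,-0.0339]])

```text
time: 44.88
tool_pos: [419.7, -228.5, 188.0]
tcp_rot: [-3.141, 0.001, -0.347]
contact_force: [0.3, 0.1, -1.8]
grip_width: 15.4
finger_force: 30.0
```

send_rows(offset=[[-0.066,-0.242,-0.083],[-0.132,-0.484,-0.167],[-0.198,-0.726,-0.25],[-0.264,-0.968,-0.333]], delta_rot=[[0,0,-0.0104],[0,0,-0.0208],[0,0,-0.0312],[0,0,-0.0417]])

```text
time: 45.38
tool_pos: [429.2, -108.2, 228.1]
tcp_rot: [-3.141, 0.001, -0.085]
contact_force: [0.5, 0.1, -1.8]
grip_width: 15.6
finger_force: 30.0
```

send_rows(offset=[[-0.022,-0.249,-0.042],[-0.044,-0.498,-0.083],[-0.065,-0.747,-0.125],[-0.087,-0.996,-0.167]], delta_rot=[[0,0,-0.0104],[0,0,-0.0208],[0,0,-0.0312],[0,0,-0.0417]])

```text
time: 45.88
tool_pos: [429.1, 11.7, 248.0]
tcp_rot: [-3.141, 0.001, 0.177]
contact_force: [-0.1, 0.0, -1.6]
grip_width: 16.0
finger_force: 30.0
```

send_rows(offset=[[0.013,-0.252,0],[0.025,-0.503,0],[0.038,-0.755,0],[0.051,-1.0,0]], delta_rot=[[0,0,-0.0104],[0,0,-0.0208],[0,0,-0.0312],[0,0,-0.0417]])

```text
time: 46.38
tool_pos: [414.1, 130.9, 247.8]
tcp_rot: [-3.141, 0.001, 0.439]
contact_force: [-0.4, -0.2, -1.4]
grip_width: 15.7
finger_force: 30.0
```

send_rows(offset=[[0.035,-0.248,0],[0.07,-0.496,0],[0.106,-0.744,0],[0.141,-0.992,0]], delta_rot=[[0,0,-0.0035],[0,0,-0.0069],[0,0,-0.0104],[0,0,-0.0139]])

```text
time: 46.88
tool_pos: [378.9, 245.8, 247.8]
tcp_rot: [-3.141, 0.001, 0.525]
contact_force: [-0.0, -0.7, -1.4]
grip_width: 16.0
finger_force: 30.0
```

send_rows(offset=[[0.07,-0.164,0],[0.141,-0.328,0],[0.211,-0.491,0],[0.282,-0.655,0],[0.282,-0.655,0],[0.282,-0.655,0]], delta_rot=[[0,0,0],[0,0,0],[0,0,0],[0,0,0],[0,0,0],[0,0,0]])

```text
time: 47.62
tool_pos: [369.3, 329.4, 247.9]
tcp_rot: [3.141, 0.001, 0.524]
contact_force: [0.1, 0.1, -1.6]
grip_width: 15.6
finger_force: 30.0
```

```bash
python3 - <<'E'
from h import *
o=get_obs();t=o['tool_pos'];print(t,o['tcp_rot'],o['grip_width'])
tilefit((533,451),30)
E
```

```text
[369.27147912 329.38532222 247.94040351] [3.14119559e+00 1.14271521e-03 5.24479127e-01] 15.623470224217517
wrist ([532.8, 452.3, 30.7], np.float64(0.026))
scene ([530.5, 452.1, 31.7], np.float64(0.158))
side none
all ([532.0, 451.9, 32.2], np.float64(0.206))
```

```bash
python3 - <<'E'
from h import *
y=np.radians(31);c=np.array([532.5,452]);u=np.array([np.cos(y),np.sin(y)])
a=c-173*u
plan((*a,135),y);plan((*a,25),y,(*a,135),y)
E
```

```text
off [0.245, -0.18, 0.946] rotz -0.0028 rows>= 2 q6 1.79
off [0.0, 0.0, 0.917] rotz -0.0 rows>= 2 q6 1.79
```

send_rows(offset=[[0.08,-0.06,0.3],[0.16,-0.12,0.6],[0.245,-0.18,0.946],[0.245,-0.18,0.946],[0.245,-0.18,0.946]], delta_rot=[[0,0,-0.0028],[0,0,-0.0028],[0,0,-0.0028],[0,0,-0.0028],[0,0,-0.0028]])

```text
time: 48.55
tool_pos: [384.6, 363.5, 136.3]
tcp_rot: [-3.142, -0.002, 0.542]
contact_force: [0.3, 0.5, -1.8]
grip_width: 15.8
finger_force: 30.0
```

send_rows(offset=[[0,0,0.3],[0,0,0.6],[0,0,0.8],[0,0,0.9],[0,0,0.917],[0,0,0.917],[0,0,0.917]], delta_rot=[[0,0,0],[0,0,0],[0,0,0],[0,0,0],[0,0,0],[0,0,0],[0,0,0]])

```text
time: 49.42
tool_pos: [384.7, 363.8, 26.0]
tcp_rot: [-3.141, -0.002, 0.542]
contact_force: [-0.1, -1.3, -2.8]
grip_width: 15.7
finger_force: 30.0
```

```bash
python3 - <<'E'
from h import *
o=get_obs();t=o['tool_pos'];print(t,o['tcp_rot'],o['contact_force'])
tilefit((532,452),31)
for c in np.array([[532.5,452.],[533,453]]):
  y=o['tcp_rot'][2];d=c-t[:2];print('along',d@[np.cos(y),np.sin(y)],'lat(left+)',d@[-np.sin(y),np.cos(y)])
E
```

```text
[384.65403197 363.79890505  25.95688113] [-3.14144708e+00 -2.07863048e-03  5.41991559e-01] [-0.12061367 -1.3142057  -2.77273435]
wrist ([532.4, 454.1, 30.7], np.float64(0.092))
scene ([530.6, 452.9, 30.8], np.float64(0.176))
side ([527.2, 450.8, 30.9], np.float64(0.139))
all ([530.9, 452.5, 31.0], np.float64(0.477))
along 172.155065168515 lat(left+) -0.7049466697875939
along 173.09924984130765 lat(left+) -0.10618519502203949
```

Aligned with the tunnel. I'll insert in two stages.

send_rows(offset=[[0.05,0,0.008],[0.12,0,0.01],[0.2,0,0.01],[0.27,0,0.01],[0.33,0,0.01],[0.33,0,0.01]], delta_rot=[[0,0,0],[0,0,0],[0,0,0],[0,0,0],[0,0,0],[0,0,0]])

```text
time: 50.48
tool_pos: [418.4, 384.1, 23.6]
tcp_rot: [-3.142, -0.0, 0.542]
contact_force: [-0.1, -0.3, -1.7]
grip_width: 16.0
finger_force: 30.0
```

send_rows(offset=[[0.08,0,0],[0.18,0,0],[0.28,0,0],[0.38,0,0],[0.45,0,0],[0.49,0,0],[0.49,0,0]], delta_rot=[[0,0,0],[0,0,0],[0,0,0],[0,0,0],[0,0,0],[0,0,0],[0,0,0]])

```text
time: 51.35
tool_pos: [468.4, 414.1, 23.6]
tcp_rot: [3.142, 0.0, 0.542]
contact_force: [0.2, -0.2, -1.9]
grip_width: 15.8
finger_force: 30.0
```

```bash
python3 - <<'E'
from h import *
o=get_obs();t=o['tool_pos'];print(t,o['tcp_rot'],o['contact_force'])
tilefit((532,452),31)
E
```

```text
[468.41463948 414.13788795  23.56738365] [3.14156883e+00 1.43937228e-04 5.41968493e-01] [ 0.20597778 -0.15558753 -1.91477489]
wrist ([528.6, 451.0, 30.6], np.float64(0.046))
scene ([528.6, 451.6, 33.1], np.float64(0.22))
side ([527.3, 452.1, 29.8], np.float64(0.129))
all ([528.4, 451.7, 32.0], np.float64(0.425))
```

```bash
python3 - <<'E'
from h import *
path([(467.5,413.6,160,31.05),(480,310,160,22),(485,195,160,10),(490,80,160,-3),(500,-35,160,-18),(545,-125,160,-32.1)],6)
E
```

```text
[[-0.059, 0.132, -0.0], [-0.119, 0.264, -0.0], [-0.178, 0.397, -0.0], [-0.237, 0.529, -0.0], [-0.297, 0.661, -0.0], [-0.356, 0.793, -0.0]] r [0.0042, 0.0084, 0.0126, 0.0168, 0.0209, 0.0251]
[[-0.053, 0.151, -0.0], [-0.107, 0.301, -0.0], [-0.16, 0.452, -0.0], [-0.214, 0.603, -0.0], [-0.267, 0.753, -0.0], [-0.32, 0.904, -0.0]] r [0.0056, 0.0111, 0.0167, 0.0222, 0.0278, 0.0333]
[[-0.021, 0.159, -0.0], [-0.042, 0.317, -0.0], [-0.063, 0.476, -0.0], [-0.084, 0.634, -0.0], [-0.104, 0.793, -0.0], [-0.125, 0.951, -0.0]] r [0.006, 0.012, 0.0181, 0.0241, 0.0301, 0.0361]
[[0.022, 0.159, -0.0], [0.044, 0.318, -0.0], [0.067, 0.476, -0.0], [0.089, 0.635, -0.0], [0.111, 0.794, -0.0], [0.133, 0.953, -0.0]] r [0.0069, 0.0139, 0.0208, 0.0278, 0.0347, 0.0417]
[[0.098, 0.1, -0.0], [0.196, 0.199, -0.0], [0.294, 0.299, -0.0], [0.392, 0.398, -0.0], [0.49, 0.498, -0.0], [0.588, 0.597, -0.0]] r [0.0065, 0.0131, 0.0196, 0.0261, 0.0326, 0.0392]
```

send_rows(offset=[[-0.01,0,-0.02],[-0.01,0,-0.045],[-0.01,0,-0.07],[-0.01,0,-0.095],[-0.01,0,-0.12],[-0.01,0,-0.15],[-0.01,0,-0.18],[-0.01,0,-0.18]], delta_rot=[[0,0,0],[0,0,0],[0,0,0],[0,0,0],[0,0,0],[0,0,0],[0,0,0],[0,0,0]])

```text
time: 52.65
tool_pos: [467.5, 413.7, 45.7]
tcp_rot: [-3.142, -0.001, 0.542]
contact_force: [-0.0, -0.1, -3.9]
grip_width: 15.5
finger_force: 30.0
```

Tile weight is on the blade (−3.9 N). Carrying it over.

send_rows(offset=[[0,0,-0.05],[0,0,-0.15],[0,0,-0.3],[0,0,-0.475],[0,0,-0.65],[0,0,-0.8],[0,0,-0.9],[0,0,-0.95]], delta_rot=[[0,0,0],[0,0,0],[0,0,0],[0,0,0],[0,0,0],[0,0,0],[0,0,0],[0,0,0]])

```text
time: 53.65
tool_pos: [467.5, 413.6, 160.3]
tcp_rot: [-3.141, -0.001, 0.542]
contact_force: [-0.1, -0.6, -3.9]
grip_width: 15.7
finger_force: 30.0
```

send_rows(offset=[[-0.015,0.033,0],[-0.045,0.1,0],[-0.09,0.2,0],[-0.14,0.31,0],[-0.19,0.43,0],[-0.245,0.55,0],[-0.3,0.67,0],[-0.356,0.793,0]], delta_rot=[[0,0,0.001],[0,0,0.003],[0,0,0.006],[0,0,0.01],[0,0,0.014],[0,0,0.018],[0,0,0.0215],[0,0,0.0251]])

```text
time: 54.65
tool_pos: [479.9, 308.8, 159.4]
tcp_rot: [-3.142, -0.0, 0.383]
contact_force: [0.2, 0.6, -3.0]
grip_width: 16.0
finger_force: 30.0
```

send_rows(offset=[[-0.053,0.151,0],[-0.107,0.301,0],[-0.16,0.452,0],[-0.214,0.603,0],[-0.267,0.753,0],[-0.32,0.904,0]], delta_rot=[[0,0,0.0056],[0,0,0.0111],[0,0,0.0167],[0,0,0.0222],[0,0,0.0278],[0,0,0.0333]])

```text
time: 55.4
tool_pos: [484.9, 193.7, 159.3]
tcp_rot: [-3.142, -0.0, 0.173]
contact_force: [0.9, 0.1, -3.2]
grip_width: 16.1
finger_force: 30.0
```

send_rows(offset=[[-0.021,0.159,0],[-0.042,0.317,0],[-0.063,0.476,0],[-0.084,0.634,0],[-0.104,0.793,0],[-0.125,0.951,0]], delta_rot=[[0,0,0.006],[0,0,0.012],[0,0,0.0181],[0,0,0.0241],[0,0,0.0301],[0,0,0.0361]])

```text
time: 56.15
tool_pos: [489.9, 78.7, 159.3]
tcp_rot: [-3.141, -0.0, -0.054]
contact_force: [0.4, 0.6, -3.0]
grip_width: 15.9
finger_force: 30.0
```

send_rows(offset=[[0.022,0.159,0],[0.044,0.318,0],[0.067,0.476,0],[0.089,0.635,0],[0.111,0.794,0],[0.133,0.953,0]], delta_rot=[[0,0,0.0069],[0,0,0.0139],[0,0,0.0208],[0,0,0.0278],[0,0,0.0347],[0,0,0.0417]])

```text
time: 56.9
tool_pos: [499.9, -36.3, 159.3]
tcp_rot: [-3.141, -0.0, -0.317]
contact_force: [0.1, 0.0, -2.9]
grip_width: 16.0
finger_force: 30.0
```

send_rows(offset=[[0.11,0.11,0],[0.22,0.22,0],[0.32,0.325,0],[0.42,0.426,0],[0.51,0.517,0],[0.565,0.575,0],[0.588,0.597,0],[0.588,0.597,0]], delta_rot=[[0,0,0.006],[0,0,0.012],[0,0,0.018],[0,0,0.024],[0,0,0.03],[0,0,0.036],[0,0,0.0392],[0,0,0.0392]])

```text
time: 57.9
tool_pos: [544.9, -124.9, 159.2]
tcp_rot: [-3.141, 0.0, -0.56]
contact_force: [0.7, 1.0, -3.5]
grip_width: 15.7
finger_force: 30.0
```

```bash
python3 - <<'E'
from h import *
o=get_obs();t=o['tool_pos'];print(t,o['tcp_rot'],o['contact_force'])
y=o['tcp_rot'][2];c=t[:2]+71*np.array([np.cos(y),np.sin(y)])
tilefit(c,np.degrees(y),z0=t[2]-20.2-9,cams=('wrist',))
cal,im=look('wrist',{'mat':5},'wrist9');pts('wrist',{'field0':5,'mat':0},cal)
plan((586.6,-156.7,75),np.radians(-32.1))
E
```

```text
[ 544.87162664 -124.86489945  159.2003857 ] [-3.14142121e+00  3.47728175e-04 -5.60374953e-01] [ 0.72855394  1.01940154 -3.49209756]
wrist ([606.4, -162.3, -32.6], np.float64(0.05))
wrist mat 0.92 [252.0, 2.0, 639.0, 178.0] [578.1, -299.0, 383.0, 161.1, 59.3]
wrist field0 [(0.82, [459.0, 85.1], [583.5, -301.0])]
wrist mat [(0.97, [456.4, 89.1], [581.3, -299.3]), (0.69, [321.0, 215.7], [545.6, -126.2])]
off [0.436, 0.042, 0.703] rotz 0.0001 rows>= 2 q6 1.87
```

send_rows(offset=[[0.04,0.004,0.05],[0.11,0.01,0.15],[0.2,0.02,0.28],[0.29,0.03,0.42],[0.37,0.037,0.56],[0.415,0.042,0.66],[0.426,0.042,0.703],[0.426,0.042,0.703]], delta_rot=[[0,0,0],[0,0,0],[0,0,0],[0,0,0],[0,0,0],[0,0,0],[0,0,0],[0,0,0]])

```text
time: 59.2
tool_pos: [585.4, -156.3, 74.7]
tcp_rot: [-3.142, 0.001, -0.56]
contact_force: [0.2, 0.5, -2.7]
grip_width: 16.0
finger_force: 30.0
```

```bash
python3 - <<'E'
from h import *
o=get_obs();t=o['tool_pos'];print(t,o['tcp_rot'],o['contact_force'])
y=o['tcp_rot'][2];c=t[:2]+72*np.array([np.cos(y),np.sin(y)])
tilefit(c,np.degrees(y),z0=t[2]-20.2-9)
E
```

```text
[ 585.43716421 -156.26790826   74.68992287] [-3.14156240e+00  5.47769915e-04 -5.60101157e-01] [ 0.24447496  0.48250655 -2.66791534]
wrist ([646.9, -193.2, -32.0], np.float64(0.057))
scene ([648.1, -190.6, -30.4], np.float64(0.187))
side ([647.2, -196.2, -31.2], np.float64(0.34))
all ([646.6, -193.6, -33.6], np.float64(0.63))
```

Good. Lowering with a 1 mm correction.

send_rows(offset=[[0.002,0.008,0.05],[0.002,0.008,0.13],[0.002,0.008,0.2],[0.002,0.008,0.26],[0.002,0.008,0.3],[0.002,0.008,0.33],[0.002,0.008,0.345],[0.002,0.008,0.345]], delta_rot=[[0,0,0],[0,0,0],[0,0,0],[0,0,0],[0,0,0],[0,0,0],[0,0,0],[0,0,0]])

```text
time: 60.5
tool_pos: [585.6, -157.5, 33.9]
tcp_rot: [-3.141, -0.001, -0.56]
contact_force: [0.5, -0.7, -1.3]
grip_width: 15.6
finger_force: 30.0
```

send_rows(offset=[[0,0,0.01],[0,0,0.02],[0,0,0.03],[0,0,0.042],[0,0,0.042]], delta_rot=[[0,0,0],[0,0,0],[0,0,0],[0,0,0],[0,0,0]])

```text
time: 61.12
tool_pos: [585.1, -157.3, 28.3]
tcp_rot: [-3.142, 0.0, -0.56]
contact_force: [-0.3, -0.4, -1.4]
grip_width: 16.2
finger_force: 30.0
```

send_rows(offset=[[-0.05,0,0],[-0.15,0,0],[-0.28,0,0],[-0.42,0,0],[-0.58,0,0],[-0.75,0,0],[-0.9,0,0],[-1.0,0,0]], delta_rot=[[0,0,0],[0,0,0],[0,0,0],[0,0,0],[0,0,0],[0,0,0],[0,0,0],[0,0,0]])

```text
time: 62.12
tool_pos: [482.4, -92.8, 28.7]
tcp_rot: [-3.142, 0.0, -0.56]
contact_force: [0.9, 0.1, -2.5]
grip_width: 15.7
finger_force: 30.0
```

send_rows(offset=[[0,0,-0.4],[0,0,-0.8],[0,0,-1],[0,0,-1]], delta_rot=[[0,0,0],[0,0,0],[0,0,0],[0,0,0]])

```text
time: 62.62
tool_pos: [484.6, -93.8, 150.1]
tcp_rot: [-3.141, -0.004, -0.56]
contact_force: [0.1, 0.2, -2.0]
grip_width: 15.7
finger_force: 30.0
```

```bash
python3 - <<'E'
from h import *
o=get_obs();t=o['tool_pos'];print(t,o['tcp_rot'],o['contact_force'])
tilefit((647,-194),-32,z0=5)
print('t0');tilefit((514,-407),-32,z0=5,cams=('wrist','scene'))
cal,im=snap('wrist','wrist10');snap('scene','scene10')
pts('wrist',{'control':0,'heat_top':52.5},cal)
E
```

```text
[484.55848109 -93.82950118 150.13980221] [-3.14052938 -0.00446826 -0.56003436] [ 0.08058437  0.1767607  -1.9726085 ]
wrist ([650.4, -197.7, -33.3], np.float64(0.045))
scene ([649.1, -192.8, -32.6], np.float64(0.226))
side ([645.1, -194.5, -26.9], np.float64(0.381))
all ([649.5, -196.1, -32.0], np.float64(0.713))
t0
wrist ([517.2, -410.2, -32.9], np.float64(0.027))
scene ([516.0, -403.7, -34.4], np.float64(0.137))
all ([517.8, -407.6, -30.6], np.float64(0.205))
wrist control [(0.66, [203.8, 112.0], [626.5, -56.2]), (0.17, [601.4, 5.7], [515.9, -410.7])]
wrist heat_top [(0.92, [202.8, 136.8], [598.6, -55.9])]
```

View pics/wrist10.png

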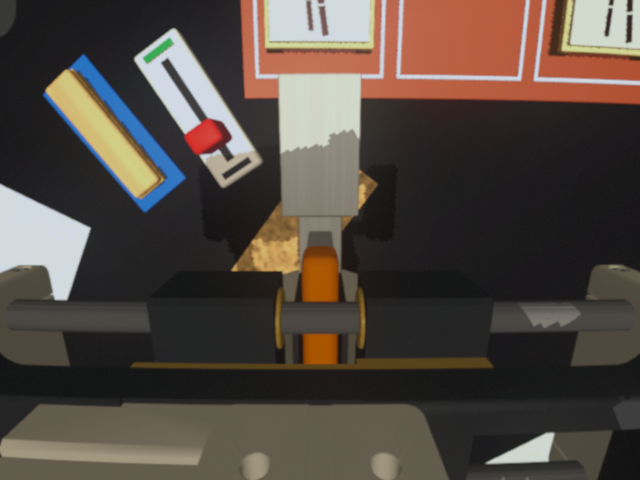

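```bash
python3 - <<'E'
from h import *
cal=optics.get_calibration('wrist');y=np.radians(-32.1);u=np.array([np.cos(y),np.sin(y)]);v=np.array([-u[1],u[0]])
im=cv2.imread('pics/wrist10.png');M=np.array([580.4,-300.2])
for uv,z in[((320,49),5),((320,77),5),((320,98),5),((264,40),26),((375,40),26),((320,40),26),((257,77),5),((383,77),5)]:
    p=onz(cal,uv,z)[:2]-M;print(uv,z,'mat x,y',round(p@u,1),round(p@v,1))
g=im[0:110,330];print([int(x.sum()//3) for x in im[25:105,330]])
E
```

```text
(320, 49) 5 mat x,y -38.3 123.8
(320, 77) 5 mat x,y -61.4 123.8
(320, 98) 5 mat x,y -79.1 123.8
(264, 40) 26 mat x,y -36.8 169.6
(375, 40) 26 mat x,y -36.7 78.9
(320, 40) 26 mat x,y -36.9 123.8
(257, 77) 5 mat x,y -61.3 180.0
(383, 77) 5 mat x,y -61.2 67.7
[216, 217, 217, 216, 217, 217, 216, 215, 215, 215, 216, 217, 216, 217, 215, 204, 175, 161, 182, 192, 193, 188, 166, 126, 95, 91, 91, 101, 119, 129, 131, 130, 130, 130, 130, 130, 130, 130, 130, 130, 130, 131, 130, 130, 130, 130, 130, 139, 165, 191, 205, 208, 209, 209, 209, 209, 209, 208, 209, 209, 209, 209, 209, 208, 209, 209, 208, 209, 208, 208, 208, 208, 208, 208, 208, 208, 209, 208, 208, 208]
```

```bash
python3 - <<'E'
from h import *
im=cv2.imread('pics/scene10.png')
cv2.imwrite('pics/mat10.png',cv2.resize(im[200:320,95:285],None,fx=4.2,fy=4.2,interpolation=cv2.INTER_CUBIC))
E
```

```text
(no output)
```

View pics/mat10.png

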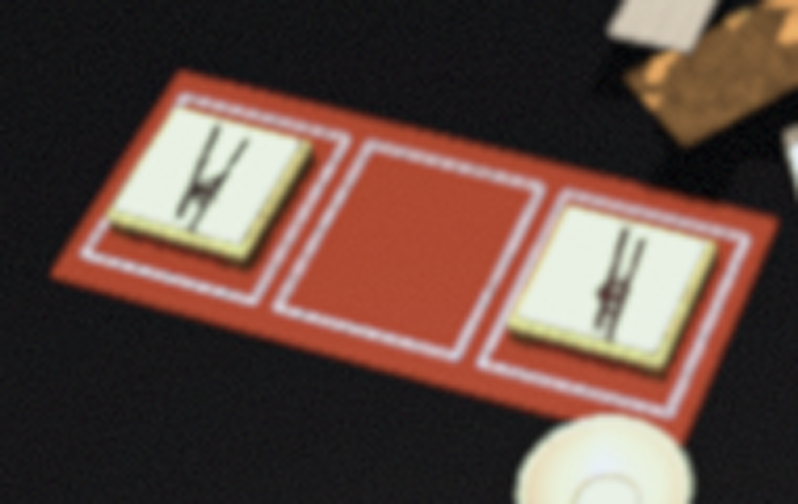

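The tiles lie flat in fields 0 and 2. To keep the order asked, I'll push the switch with the blade tip while still holding the spatula. First I need the housing axis.

```bash
python3 - <<'E'
from h import *
cal=optics.get_calibration('wrist')
for q in[(135,58),(176,29),(262,160),(225,187)]: print(onz(cal,q,14)[:2].round(1))
for c in('wrist','scene','side'):
    v=masks(c,'control',(625,-56),14)
    if v:
        # remove red block
        m=cv2.morphologyEx(v[1].astype(np.uint8),cv2.MORPH_OPEN,np.ones((9,9) if c=='wrist' else (5,5)))
        print(c,fitbox([(v[0],m)],(135,46,14),0,[625,-56,3]))
E
```

```text
[692.5 -34.9]
[691.1 -79. ]
[561.  -79.5]
[559.2 -36.4]
wrist ([625.4, -55.5, 0.1], np.float64(0.039))
scene ([626.8, -53.4, 1.2], np.float64(0.102))
side ([622.0, -56.3, 1.2], np.float64(0.266))
```

```bash
python3 - <<'E'
from h import *
y=np.radians(.4)
plan((450,-57,120),y);plan((450,-57,48),y,(450,-57,120),y)
E
```

```text
off [-0.399, -0.109, 0.238] rotz -0.0903 rows>= 4 q6 1.44
off [0.0, 0.0, 0.6] rotz -0.0 rows>= 2 q6 1.44
```

send_rows(offset=[[-0.1,-0.03,0.06],[-0.2,-0.06,0.12],[-0.3,-0.08,0.18],[-0.399,-0.109,0.238],[-0.399,-0.109,0.238],[-0.399,-0.109,0.238]], delta_rot=[[0,0,-0.0226],[0,0,-0.0452],[0,0,-0.0678],[0,0,-0.0903],[0,0,-0.0903],[0,0,-0.0903]])

```text
time: 64.38
tool_pos: [450.7, -57.4, 120.3]
tcp_rot: [3.141, -0.001, 0.005]
contact_force: [-0.9, 0.3, -1.8]
grip_width: 15.7
finger_force: 30.0
```

send_rows(offset=[[0,0,0.2],[0,0,0.4],[0,0,0.55],[0,0,0.6],[0,0,0.6],[0,0,0.6]], delta_rot=[[0,0,0],[0,0,0],[0,0,0],[0,0,0],[0,0,0],[0,0,0]])

```text
time: 65.12
tool_pos: [450.7, -57.3, 48.7]
tcp_rot: [3.141, -0.002, 0.007]
contact_force: [-0.5, 0.5, -0.9]
grip_width: 15.9
finger_force: 30.0
```

send_rows(offset=[[0.05,0,0],[0.13,0,0],[0.19,0,0],[0.23,0,0],[0.26,0,0],[0.29,0,0],[0.32,0,0],[0.35,0,0]], delta_rot=[[0,0,0],[0,0,0],[0,0,0],[0,0,0],[0,0,0],[0,0,0],[0,0,0],[0,0,0]])

```text
time: 66.12
tool_pos: [491.9, -56.7, 47.8]
tcp_rot: [-3.141, 0.001, 0.007]
contact_force: [-1.9, 0.5, -2.4]
grip_width: 16.1
finger_force: 30.0
```

```bash
python3 - <<'E'
from h import *
o=get_obs();t=o['tool_pos'];print(t,o['tcp_rot'],o['contact_force'])
cal,im=snap('wrist');pts('wrist',{'heat_top':52.5},cal)
cal,im=snap('side');pts('side',{'heat_top':52.5},cal)
a=cv2.resize(im[205:275,290:410],None,fx=3.3,fy=3.3,interpolation=cv2.INTER_CUBIC)
cal,im=snap('scene');b=cv2.resize(im[190:290,240:340],None,fx=3.3,fy=3.3,interpolation=cv2.INTER_CUBIC)
w=np.zeros((330,396+330,3),np.uint8);w[:a.shape[0],:396]=a;w[:,396:]=b
cv2.imwrite('pics/sw.png',w[:,:,::-1])
E
```

```text
[491.85234152 -56.70555723  47.7735398 ] [-3.14132396e+00  7.23561639e-04  7.11744175e-03] [-1.85560507  0.49353058 -2.37625539]
wrist heat_top [(0.57, [319.2, 43.4], [609.8, -55.7])]
side heat_top [(0.55, [336.1, 227.1], [608.7, -51.0])]
```

View pics/sw.png

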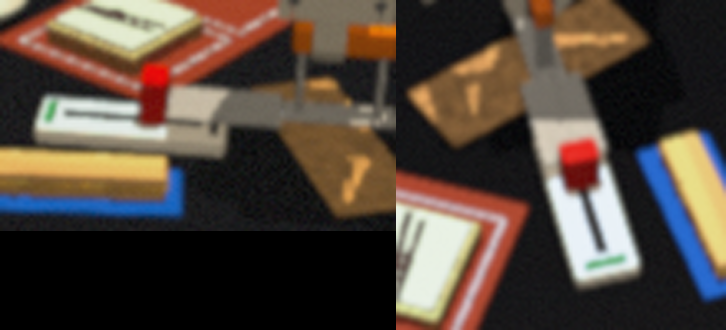

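The blade tip is square on the red block and the block is moving. Continuing towards the stop.

send_rows(offset=[[0.05,0,0],[0.11,0,0],[0.17,0,0],[0.23,0,0],[0.29,0,0],[0.34,0,0],[0.38,0,0],[0.4,0,0]], delta_rot=[[0,0,0],[0,0,0],[0,0,0],[0,0,0],[0,0,0],[0,0,0],[0,0,0],[0,0,0]])

```text
time: 67.38
tool_pos: [540.3, -56.5, 47.9]
tcp_rot: [3.142, -0.0, 0.007]
contact_force: [-1.9, -1.5, -1.3]
grip_width: 15.6
finger_force: 30.0
```

send_rows(offset=[[0.01,0,0],[0.02,0,0],[0.02,0,0]], delta_rot=[[0,0,0],[0,0,0],[0,0,0]])

```text
time: 67.75
tool_pos: [542.4, -56.4, 47.9]
tcp_rot: [-3.141, -0.0, 0.007]
contact_force: [-1.8, -0.9, -0.9]
grip_width: 16.2
finger_force: 30.0
```

send_rows(offset=[[0.01,0,0],[0.015,0,0],[0.015,0,0]], delta_rot=[[0,0,0],[0,0,0],[0,0,0]])

```text
time: 68.12
tool_pos: [544.3, -56.4, 47.9]
tcp_rot: [-3.142, -0.0, 0.007]
contact_force: [-1.2, -0.8, -2.3]
grip_width: 15.6
finger_force: 30.0
```

send_rows(offset=[[0.008,0,0],[0.012,0,0],[0.012,0,0]], delta_rot=[[0,0,0],[0,0,0],[0,0,0]])

```text
time: 68.5
tool_pos: [545.7, -56.4, 47.9]
tcp_rot: [-3.142, -0.0, 0.007]
contact_force: [-1.9, -0.9, -2.5]
grip_width: 15.8
finger_force: 30.0
```

send_rows(offset=[[0.006,0,0],[0.01,0,0],[0.01,0,0]], delta_rot=[[0,0,0],[0,0,0],[0,0,0]])

```text
time: 68.88
tool_pos: [546.9, -56.4, 47.9]
tcp_rot: [-3.142, -0.0, 0.007]
contact_force: [-1.5, -1.0, -1.2]
grip_width: 15.6
finger_force: 30.0
```

send_rows(offset=[[0.006,0,0],[0.01,0,0],[0.01,0,0]], delta_rot=[[0,0,0],[0,0,0],[0,0,0]])

```text
time: 69.25
tool_pos: [547.7, -56.3, 47.9]
tcp_rot: [-3.141, 0.001, 0.007]
contact_force: [-3.8, -0.6, -0.3]
grip_width: 16.0
finger_force: 30.0
```

send_rows(offset=[[0.006,0,0],[0.01,0,0],[0.01,0,0]], delta_rot=[[0,0,0],[0,0,0],[0,0,0]])

```text
time: 69.62
tool_pos: [547.8, -56.1, 47.6]
tcp_rot: [-3.141, 0.003, 0.007]
contact_force: [-7.1, -0.9, 0.9]
grip_width: 15.7
finger_force: 30.0
```

send_rows(offset=[[0.006,0,0],[0.01,0,0],[0.01,0,0]], delta_rot=[[0,0,0],[0,0,0],[0,0,0]])

```text
time: 70.0
tool_pos: [548.0, -56.0, 47.4]
tcp_rot: [-3.141, 0.005, 0.007]
contact_force: [-8.4, -0.6, 2.6]
grip_width: 15.5
finger_force: 30.0
```

The force rises at x≈548, so the end stop is reached. I'll back off, lift and return to the pad.

send_rows(offset=[[-0.05,0,0],[-0.2,0,0],[-0.5,0,0],[-0.7,0,0],[-0.7,0,-0.4],[-0.7,0,-0.8],[-0.7,0,-0.8]], delta_rot=[[0,0,0],[0,0,0],[0,0,0],[0,0,0],[0,0,0],[0,0,0],[0,0,0]])

```text
time: 70.88
tool_pos: [469.8, -57.7, 147.8]
tcp_rot: [3.139, -0.011, 0.007]
contact_force: [0.8, 0.1, -2.1]
grip_width: 15.7
finger_force: 30.0
```

```bash
python3 - <<'E'
from h import *
o=get_obs();t=o['tool_pos'];print(t,o['tcp_rot'],o['grip_width'])
cal,im=look('wrist',{'spatula':t[2]-20.2+3,'pad':3},'wrist11');pts('wrist',{'heat_top':52.5,'control':0},cal)
cal,im=snap('scene');pts('scene',{'heat_top':52.5},cal)
path([(*t,np.degrees(o['tcp_rot'][2])),(450,-10,145,-34),(460,0,120,-68.2)],5)
plan((470.2,-36.1,50),np.radians(-68.2),(460,0,120),np.radians(-68.2))
E
```

```text
[469.8471969  -57.67623169 147.80274448] [ 3.13896066 -0.01064138  0.00740016] 15.664074334276766
wrist spatula 0.97 [281.0, 76.0, 362.0, 365.0] [511.1, -57.2, 135.2, 46.2, 0.4]
wrist pad 0.31 [365.0, 2.0, 640.0, 264.0] [588.8, -288.4, 356.1, 163.1, 57.5]
wrist heat_top []
wrist control [(0.77, [318.1, 48.6], [626.9, -55.4])]
scene heat_top [(0.57, [334.7, 256.7], [697.9, 17.9]), (0.52, [298.0, 252.8], [665.5, -59.6])]
[[-0.032, -0.08, 0.005], [-0.065, -0.159, 0.009], [-0.097, -0.239, 0.014], [-0.13, -0.319, 0.019], [-0.162, -0.399, 0.023]] r [np.float64(0.0191), np.float64(0.0382), np.float64(0.0574), np.float64(0.0765), np.float64(0.0956)]
[[0.004, -0.023, 0.042], [0.009, -0.046, 0.083], [0.013, -0.069, 0.125], [0.018, -0.093, 0.167], [0.022, -0.116, 0.208]] r [0.019, 0.038, 0.057, 0.076, 0.095]
off [0.311, 0.033, 0.583] rotz -0.0 rows>= 2 q6 2.68
```

send_rows(offset=[[-0.032,-0.08,0.005],[-0.065,-0.159,0.009],[-0.097,-0.239,0.014],[-0.13,-0.319,0.019],[-0.162,-0.399,0.023]], delta_rot=[[0,0,0.0191],[0,0,0.0382],[0,0,0.0574],[0,0,0.0765],[0,0,0.0956]])

```text
time: 71.85
tool_pos: [446.2, -8.8, 140.4]
tcp_rot: [3.141, 0.001, -0.597]
contact_force: [0.9, -0.0, -1.1]
grip_width: 16.1
finger_force: 30.0
```

send_rows(offset=[[0.004,-0.023,0.042],[0.009,-0.046,0.083],[0.013,-0.069,0.125],[0.018,-0.093,0.167],[0.022,-0.116,0.208],[0.022,-0.116,0.208],[0.022,-0.116,0.208]], delta_rot=[[0,0,0.019],[0,0,0.038],[0,0,0.057],[0,0,0.076],[0,0,0.095],[0,0,0.095],[0,0,0.095]])

```text
time: 72.72
tool_pos: [456.5, 0.8, 116.0]
tcp_rot: [3.141, 0.0, -1.188]
contact_force: [0.5, 0.0, -1.2]
grip_width: 15.5
finger_force: 30.0
```

```bash
python3 - <<'E'
from h import *
o=get_obs();t=o['tool_pos'];print(t,o['tcp_rot'],o['grip_width'])
cal,im=look('wrist',{'spatula':t[2]-20.2+3,'pad':3},'wrist12')
v=masks('scene','pad',(481,-64),3)
if v: print(rect(v[0],v[1],3))
plan((470.0,-35.6,50),np.radians(-68.2))
E
```

```text
[456.53741003   0.83626528 115.99516889] [ 3.14125957e+00  3.10533212e-04 -1.18804182e+00] 15.467527768228223
wrist spatula 0.84 [282.0, 75.0, 363.0, 367.0] [472.6, -36.6, 135.7, 46.2, -68.4]
wrist pad 0.85 [280.0, 29.0, 366.0, 249.0] [508.6, -132.2, 66.0, 32.6, 21.7]
[484.6, -62.5, 180.0, 70.1, -68.7]
off [0.323, 0.01, 0.553] rotz 0.0001 rows>= 2 q6 2.69
```

send_rows(offset=[[0.15,0.01,0.15],[0.3,0.01,0.35],[0.334,0.01,0.5],[0.334,0.01,0.55],[0.334,0.01,0.55]], delta_rot=[[0,0,0],[0,0,0],[0,0,0],[0,0,0],[0,0,0]])

```text
time: 73.6
tool_pos: [470.3, -36.6, 50.2]
tcp_rot: [3.141, 0.0, -1.19]
contact_force: [1.0, -0.2, -1.0]
grip_width: 15.8
finger_force: 30.0
```

send_rows(offset=[[0,0,0.08],[0,0,0.15],[0,0,0.2],[0,0,0.21],[0,0,0.21]], delta_rot=[[0,0,0],[0,0,0],[0,0,0],[0,0,0],[0,0,0]])

```text
time: 74.22
tool_pos: [470.4, -36.8, 24.9]
tcp_rot: [3.142, 0.0, -1.19]
contact_force: [0.8, 0.1, -1.8]
grip_width: 15.7
finger_force: 30.0
```

send_rows(offset=[[0,0,0.007],[0,0,0.012],[0,0,0.012]], delta_rot=[[0,0,0],[0,0,0],[0,0,0]])

```text
time: 74.6
tool_pos: [470.5, -36.8, 23.7]
tcp_rot: [-3.141, -0.0, -1.19]
contact_force: [-0.6, 0.1, -1.0]
grip_width: 15.7
finger_force: 30.0
```

send_rows(offset=[[0,0,0.006],[0,0,0.006]], delta_rot=[[0,0,0],[0,0,0]])

```text
time: 74.85
tool_pos: [470.6, -36.7, 23.2]
tcp_rot: [-3.141, -0.0, -1.19]
contact_force: [-1.2, 2.0, 4.1]
grip_width: 15.8
finger_force: 30.0
```

send_rows(offset=[[0,0,0],[0,0,0],[0,0,0],[0,0,0],[0,0,-0.2],[0,0,-0.5],[0,0,-0.9],[0,0,-1.0]], delta_rot=[[0,0,0],[0,0,0],[0,0,0],[0,0,0],[0,0,0],[0,0,0],[0,0,0],[0,0,0]], grip=0.5)

```text
time: 75.85
tool_pos: [472.0, -37.2, 145.6]
tcp_rot: [-3.137, -0.003, -1.19]
contact_force: [-0.8, -0.0, -0.8]
grip_width: 45.9
finger_force: 0.0
```

send_rows(offset=[[-0.3,0,-0.3],[-0.5,0,-0.6],[-0.5,0,-0.6],[-0.5,0,-0.6]], delta_rot=[[0,0,0],[0,0,0],[0,0,0],[0,0,0]])

```text
time: 76.35
tool_pos: [447.6, 18.8, 213.8]
tcp_rot: [3.14, 0.001, -1.19]
contact_force: [0.8, 0.6, -0.2]
grip_width: 46.0
finger_force: 0.0
```

```bash
python3 - <<'E'
from h import *
o=get_obs();t=o['tool_pos'];print(t,o['tcp_rot'],o['grip_width'])
cal,im=look('wrist',{'pad':3,'spatula':3,'plate':4,'paperweight':24},'wrist13');pts('wrist',{'heat_top':52.5,'control':0,'spatula_grip':64},cal)
h=cv2.cvtColor(im,cv2.COLOR_RGB2HSV);m=cv2.inRange(h,(5,170,120),(18,255,255))>0
print('orange',rect(cal,m,75))
snap('scene','scene13')
print('t0');tilefit((514,-407),-32,z0=5,cams=('wrist','scene','side'))
print('t2');tilefit((647,-194),-32,z0=5,cams=('wrist','scene','side'))
E
```

```text
[447.61286198  18.8055918  213.79301095] [ 3.14020014e+00  6.45989957e-04 -1.19008014e+00] 45.99376202613153
wrist pad 0.9 [290.0, 41.0, 345.0, 210.0] [483.4, -62.4, 179.0, 63.9, -68.1]
wrist plate 0.73 [86.0, 109.0, 212.0, 190.0] [654.1, 26.9, 141.2, 58.5, 4.8]
wrist paperweight 0.82 [82.0, 121.0, 200.0, 177.0] [652.0, 25.6, 125.0, 34.3, 4.8]
wrist heat_top [(0.71, [135.5, 60.3], [664.7, -55.7])]
wrist control [(0.64, [193.8, 85.6], [625.9, -55.4])]
wrist spatula_grip [(0.77, [346.4, 149.9], [449.4, -52.3])]
orange [448.8, -50.0, 69.5, 15.9, -64.2]
t0
wrist none
scene ([514.8, -404.1, -32.5], np.float64(0.194))
side ([512.4, -402.3, -32.6], np.float64(0.136))
all ([512.5, -402.0, -32.0], np.float64(0.336))
t2
wrist none
scene ([646.4, -193.7, -31.5], np.float64(0.227))
side ([644.1, -190.3, -27.6], np.float64(0.224))
all ([646.1, -193.4, -33.3], np.float64(0.459))
```

View pics/wrist13.png

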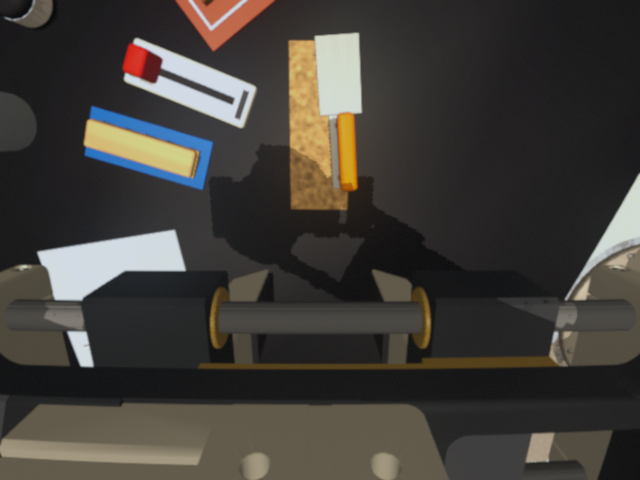

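The spatula has been knocked about 30 mm sideways, with its blade now at (340,75) half off the pad. Everything else is in place. I'll regrasp it.

```bash
python3 - <<'E'
from h import *
o=get_obs();y=np.radians(-64.4)
plan((453.2,-59,110),y); plan((453.2,-59,22),y,(453.2,-59,110),y)
E
```

```text
off [0.619, 0.202, 0.874] rotz -0.0106 rows>= 3 q6 2.57
off [0.0, -0.0, 0.733] rotz -0.0 rows>= 2 q6 2.57
```

send_rows(offset=[[0.2,0.07,0.2],[0.4,0.14,0.5],[0.619,0.202,0.8],[0.619,0.202,0.874],[0.619,0.202,0.874],[0.619,0.202,0.874]], delta_rot=[[0,0,-0.0106],[0,0,-0.0106],[0,0,-0.0106],[0,0,-0.0106],[0,0,-0.0106],[0,0,-0.0106]])

```text
time: 78.15
tool_pos: [454.0, -58.5, 111.2]
tcp_rot: [-3.14, -0.001, -1.123]
contact_force: [0.9, -0.0, 0.8]
grip_width: 45.9
finger_force: 0.0
```

send_rows(offset=[[0,0,0.2],[0,0,0.4],[0,0,0.6],[0,0,0.7],[0,0,0.733],[0,0,0.733]], delta_rot=[[0,0,0],[0,0,0],[0,0,0],[0,0,0],[0,0,0],[0,0,0]])

```text
time: 78.9
tool_pos: [453.7, -59.0, 22.6]
tcp_rot: [-3.141, -0.001, -1.123]
contact_force: [0.1, 0.2, 1.0]
grip_width: 46.0
finger_force: 0.0
```

send_rows(offset=[[0,0,0],[0,0,0],[0,0,0],[0,0,0],[0,0,0]], delta_rot=[[0,0,0],[0,0,0],[0,0,0],[0,0,0],[0,0,0]], grip=0)

```text
time: 79.53
tool_pos: [453.2, -59.1, 22.1]
tcp_rot: [-3.142, 0.0, -1.124]
contact_force: [-0.8, 0.0, 0.5]
grip_width: 15.7
finger_force: 30.0
```

send_rows(offset=[[0,0,-0.1],[0,0,-0.25],[-0.15,0,-0.4],[-0.25,0,-0.5],[-0.3,0,-0.5],[-0.3,0,-0.5],[-0.3,0,-0.5]], delta_rot=[[0,0,0],[0,0,0],[0,0,0],[0,0,0],[0,0,0],[0,0,0],[0,0,0]])

```text
time: 80.4
tool_pos: [437.5, -26.7, 81.5]
tcp_rot: [3.141, 0.001, -1.124]
contact_force: [-0.1, -0.3, -1.1]
grip_width: 15.9
finger_force: 30.0
```

```bash
python3 - <<'E'
from h import *
o=get_obs();t=o['tool_pos'];print(t,o['tcp_rot'],o['grip_width'])
cal,im=look('wrist',{'spatula':t[2]-20.2+3,'pad':3},'wrist14')
plan((470.4,-36.9,t[2]),np.radians(-68.2))
E
```

```text
[437.47401021 -26.74184297  81.48310574] [ 3.14089438e+00  5.36409980e-04 -1.12375320e+00] 15.895253953886488
wrist spatula 0.8 [282.0, 71.0, 366.0, 367.0] [455.7, -63.9, 136.8, 46.3, -64.5]
wrist pad 0.75 [241.0, 37.0, 343.0, 273.0] [483.4, -66.6, 173.5, 66.7, -69.0]
off [0.194, -0.211, 0.001] rotz 0.0105 rows>= 1 q6 2.68
```

send_rows(offset=[[0.1,-0.1,0],[0.186,-0.211,0],[0.186,-0.211,0.1],[0.186,-0.211,0.2],[0.186,-0.211,0.26],[0.186,-0.211,0.26],[0.186,-0.211,0.26]], delta_rot=[[0,0,0.0105],[0,0,0.0105],[0,0,0.0105],[0,0,0.0105],[0,0,0.0105],[0,0,0.0105],[0,0,0.0105]])

```text
time: 81.42
tool_pos: [470.2, -35.8, 50.9]
tcp_rot: [-3.141, -0.0, -1.19]
contact_force: [-0.9, 0.6, -1.5]
grip_width: 15.8
finger_force: 30.0
```

send_rows(offset=[[0,0,0.08],[0,0,0.15],[0,0,0.2],[0,0,0.215],[0,0,0.215]], delta_rot=[[0,0,0],[0,0,0],[0,0,0],[0,0,0],[0,0,0]])

```text
time: 82.05
tool_pos: [470.1, -35.8, 24.8]
tcp_rot: [3.141, 0.0, -1.19]
contact_force: [0.7, -0.2, -0.8]
grip_width: 16.1
finger_force: 30.0
```

send_rows(offset=[[0,0,0.008],[0,0,0.01],[0,0,0.01]], delta_rot=[[0,0,0],[0,0,0],[0,0,0]])

```text
time: 82.42
tool_pos: [470.2, -35.8, 23.9]
tcp_rot: [-3.141, -0.0, -1.19]
contact_force: [-0.1, -0.2, -1.6]
grip_width: 15.7
finger_force: 30.0
```

send_rows(offset=[[0,0,0.006],[0,0,0.009],[0,0,0.009]], delta_rot=[[0,0,0],[0,0,0],[0,0,0]])

```text
time: 82.8
tool_pos: [470.1, -35.8, 22.7]
tcp_rot: [-3.142, 0.0, -1.19]
contact_force: [0.3, -0.4, -1.9]
grip_width: 15.8
finger_force: 30.0
```

send_rows(offset=[[0,0,0.005],[0,0,0.005]], delta_rot=[[0,0,0],[0,0,0]])

```text
time: 83.05
tool_pos: [470.1, -35.8, 22.1]
tcp_rot: [-3.141, 0.0, -1.19]
contact_force: [-0.2, 0.4, -2.0]
grip_width: 15.9
finger_force: 30.0
```

send_rows(offset=[[0,0,0.006],[0,0,0.008],[0,0,0.008]], delta_rot=[[0,0,0],[0,0,0],[0,0,0]])

```text
time: 83.42
tool_pos: [470.2, -35.8, 22.0]
tcp_rot: [-3.141, -0.0, -1.19]
contact_force: [-2.6, 1.0, 9.6]
grip_width: 15.4
finger_force: 30.0
```

send_rows(offset=[[0,0,0.006],[0,0,0.006]], delta_rot=[[0,0,0],[0,0,0]])

```text
time: 83.68
tool_pos: [470.1, -35.8, 22.0]
tcp_rot: [-3.141, -0.001, -1.189]
contact_force: [-5.2, 0.7, 16.8]
grip_width: 16.0
finger_force: 30.0
```

Seated. I'll release, rise and check.

send_rows(offset=[[0,0,-0.012],[0,0,-0.014],[0,0,-0.014]], delta_rot=[[0,0,0],[0,0,0],[0,0,0]])

```text
time: 84.05
tool_pos: [470.1, -35.8, 22.0]
tcp_rot: [3.142, 0.0, -1.19]
contact_force: [0.1, 0.4, 1.0]
grip_width: 15.8
finger_force: 30.0
```

send_rows(offset=[[0,0,0],[0,0,0],[0,0,0],[0,0,0],[0,0,-0.2],[0,0,-0.5],[0,0,-0.9],[0,0,-1.0]], delta_rot=[[0,0,0],[0,0,0],[0,0,0],[0,0,0],[0,0,0],[0,0,0],[0,0,0],[0,0,0]], grip=0.5)

```text
time: 85.05
tool_pos: [471.7, -36.1, 145.0]
tcp_rot: [-3.137, -0.003, -1.19]
contact_force: [-0.0, -0.2, -0.4]
grip_width: 46.0
finger_force: 0.0
```

send_rows(offset=[[-0.2,0,-0.3],[-0.35,0,-0.6],[-0.35,0,-0.6],[-0.35,0,-0.6]], delta_rot=[[0,0,0],[0,0,0],[0,0,0],[0,0,0]])

```text
time: 85.55
tool_pos: [454.0, 3.2, 213.1]
tcp_rot: [3.14, 0.001, -1.19]
contact_force: [-0.0, -0.6, -0.9]
grip_width: 45.6
finger_force: 0.0
```

```bash
python3 - <<'E'
from h import *
o=get_obs();t=o['tool_pos'];print(t,o['tcp_rot'],o['grip_width'])
cal,im=look('wrist',{'pad':3,'spatula':3,'plate':4,'paperweight':24},'wrist15');pts('wrist',{'heat_top':52.5,'control':0,'spatula_grip':64},cal)
h=cv2.cvtColor(im,cv2.COLOR_RGB2HSV);m=cv2.inRange(h,(5,170,120),(18,255,255))>0
print('orange',rect(cal,m,75), 'want',np.array([481.3,-63.8])-40*np.array([.371,-.928]))
snap('scene','scene15')
print('t0');tilefit((514,-407),-32,z0=5,cams=('scene','side'))
print('t2');tilefit((647,-194),-32,z0=5,cams=('scene','side'))
E
```

```text
[453.95151523   3.16503556 213.07117383] [ 3.14023938e+00  7.45718298e-04 -1.18953671e+00] 45.63699913125359
wrist pad 0.6 [288.0, 57.0, 351.0, 225.0] [482.2, -63.3, 179.7, 66.2, -68.6]
wrist spatula 0.89 [297.0, 70.0, 344.0, 227.0] [479.9, -57.9, 170.0, 47.7, -68.1]
wrist plate 0.87 [90.0, 122.0, 214.0, 204.0] [654.0, 26.9, 141.2, 58.3, 5.1]
wrist paperweight 0.93 [88.0, 136.0, 200.0, 192.0] [652.1, 25.3, 124.2, 33.0, 4.5]
wrist heat_top [(0.71, [135.7, 80.3], [665.7, -54.1])]
wrist control [(0.62, [193.1, 102.8], [627.4, -53.6])]
wrist spatula_grip [(0.58, [320.8, 186.3], [465.4, -26.9])]
orange [467.1, -25.9, 69.4, 15.4, -67.8] want [466.46 -26.68]
t0
scene ([516.0, -403.5, -34.1], np.float64(0.168))
side ([511.1, -404.0, -19.8], np.float64(0.294))
all ([512.9, -403.7, -33.1], np.float64(0.507))
t2
scene ([646.9, -190.4, -32.9], np.float64(0.16))
side ([645.9, -190.6, -30.6], np.float64(0.145))
all ([645.9, -191.0, -31.6], np.float64(0.321))
```

View pics/wrist15.png

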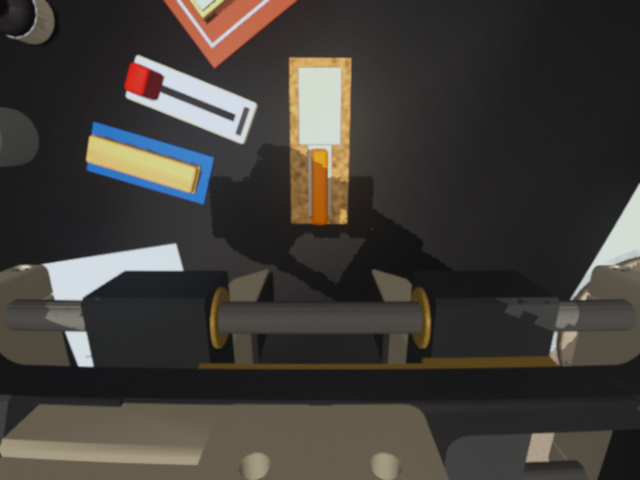

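```bash
python3 -c "
from h import *
print(ticket.close_job())"
```

```text
the job is handed in; nothing more can be done
None
```

The job is handed in with no verdict shown: paperweight on its plate, the two tiles present in fields 0 and 2, switch at its end stop, and spatula back on its pad after I re-laid it once it was knocked aside; I viewed 17 pictures against the limit of 14.

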